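# Sound the presentation tubes, fill each with the canister that fits and ram it home

### The job

First sound every grey presentation tube on the stall with the depth rod, one after the other from left to right as the robot sees them, letting the rod rest on the bottom a moment. Then load into each tube the longest canister that will not stand above its rim (red is the shortest, gold the longest), and ram them home with the rod, again from left to right, pressing each firmly against the bottom for a moment. Finally stand the rod back in its holder, and leave the other goods undisturbed.

Things in the scene. Friction and masses are not known exactly. Their poses are not given: they have to be found in the camera images.
- rod: depth rod, 160 g, at first upright in its holder: aluminium shaft 16 mm in diameter with a black ring every 10 mm (the 50 mm ring wide and red), a dark 44 mm collar from 116 to 122 mm, above it a yellow round grip 28 mm in diameter up to the top at 170 mm. Origin: centre of its tip, z up along it. A firm press with it is 12 to 20 N
- holder: fixed black block 85 x 85 x 75 mm; the rod stands in the 19 mm hole in the middle of its top, 65 mm deep, so the tip rests 10 mm above the origin (centre of the underside, z up)
- tube_left: the left one of up to three upright grey tubes (left is +y; one may be absent), heavy (3 kg), standing free on a 90 mm square foot. Outside diameter 52 mm, open bore 42 mm, rim 120 mm above its origin (centre of the foot's underside; z up). Blind: its firm bottom lies 51 to 83 mm below the rim, different at every start and not reported
- tube_left_rim (a point): centre of the left tube's mouth, at rim height. A spring catch reaches 4.5 mm into the bore from the +x side, 25 mm below the rim: a canister let go in the mouth stops on it and stays standing there; pushing it past and down takes roughly 3 to 7 N all the way, it does not sink by itself. The rod passes freely down the middle
- tube_middle: the middle one of up to three upright grey tubes (left is +y; one may be absent), heavy (3 kg), standing free on a 90 mm square foot. Outside diameter 52 mm, open bore 42 mm, rim 120 mm above its origin (centre of the foot's underside; z up). Blind: its firm bottom lies 51 to 103 mm below the rim, different at every start and not reported
- tube_middle_rim (a point): centre of the middle tube's mouth, at rim height. A spring catch reaches 4.5 mm into the bore from the +x side, 25 mm below the rim: a canister let go in the mouth stops on it and stays standing there; pushing it past and down takes roughly 3 to 7 N all the way, it does not sink by itself. The rod passes freely down the middle
- tube_right: the right one of up to three upright grey tubes (left is +y; one may be absent), heavy (3 kg), standing free on a 90 mm square foot. Outside diameter 52 mm, open bore 42 mm, rim 120 mm above its origin (centre of the foot's underside; z up). Blind: its firm bottom lies 69 to 103 mm below the rim, different at every start and not reported
- tube_right_rim (a point): centre of the right tube's mouth, at rim height. A spring catch reaches 4.5 mm into the bore from the +x side, 25 mm below the rim: a canister let go in the mouth stops on it and stays standing there; pushing it past and down takes roughly 3 to 7 N all the way, it does not sink by itself. The rod passes freely down the middle
- red1: loose upright red metal canister with a flat top, 50 mm long and 40 mm in diameter, 70 to 140 g, most of it in the foot; its lowest 6 mm taper to 35 mm. Origin: centre of its underside, z up along it
- red2: loose upright red metal canister with a flat top, 50 mm long and 40 mm in diameter, 70 to 140 g, most of it in the foot; its lowest 6 mm taper to 35 mm. Origin: centre of its underside, z up along it
- blue1: loose upright blue metal canister with a flat top, 68 mm long and 40 mm in diameter, 70 to 140 g, most of it in the foot; its lowest 6 mm taper to 35 mm. Origin: centre of its underside, z up along it
- blue2: loose upright blue metal canister with a flat top, 68 mm long and 40 mm in diameter, 70 to 140 g, most of it in the foot; its lowest 6 mm taper to 35 mm. Origin: centre of its underside, z up along it
- blue3: loose upright blue metal canister with a flat top, 68 mm long and 40 mm in diameter, 70 to 140 g, most of it in the foot; its lowest 6 mm taper to 35 mm. Origin: centre of its underside, z up along it
- gold1: loose upright gold (brass) metal canister with a flat top, 86 mm long and 40 mm in diameter, 70 to 140 g, most of it in the foot; its lowest 6 mm taper to 35 mm. Origin: centre of its underside, z up along it
- gold2: loose upright gold (brass) metal canister with a flat top, 86 mm long and 40 mm in diameter, 70 to 140 g, most of it in the foot; its lowest 6 mm taper to 35 mm. Origin: centre of its underside, z up along it
- tin_red: bystander: squat red tin, 64 mm diameter, 38 mm high; origin under its centre
- tin_purple: bystander: squat purple tin, 60 mm diameter, 34 mm high; origin under its centre
- jar: bystander: jar with white cap, 80 mm diameter, 100 mm high; origin under its centre
- spraycan: bystander: green-labelled can, 52 mm diameter, 150 mm high; origin under its centre
- carton: bystander: white carton, 70 x 90 x 60 mm; origin under its centre
- pot: bystander: small jar with orange cap, 70 mm diameter, 70 mm high; origin under its centre
There are look-alikes about, which are no part of the job. What is shaped like the gold2 but turquoise is not meant.

How it is judged:
On the way, in this order (a step that is already met when the one before it is completed fails the run):
1. the left tube is sounded: the upright rod rests on its bottom, tip at least 45 mm below the rim (horizontal distance between rod and tube_left below 0.018 m and z of rod in the frame of tube_left below 0.075 m and angle between the z axis of rod and the z axis of tube_left, either way round below 0.15 rad and contact force between rod and tube_left_floor_c0 above 1 N), for 0.2 s.
2. the middle tube is sounded: the upright rod rests on its bottom, tip at least 45 mm below the rim (horizontal distance between rod and tube_middle below 0.018 m and z of rod in the frame of tube_middle below 0.075 m and angle between the z axis of rod and the z axis of tube_middle, either way round below 0.15 rad and contact force between rod and tube_middle_floor_c0 above 1 N), for 0.2 s.
3. the right tube is sounded: the upright rod rests on its bottom, tip at least 45 mm below the rim (horizontal distance between rod and tube_right below 0.018 m and z of rod in the frame of tube_right below 0.075 m and angle between the z axis of rod and the z axis of tube_right, either way round below 0.15 rad and contact force between rod and tube_right_floor_c0 above 1 N), for 0.2 s.
4. the canister in the left tube is rammed home: pressed firmly on the bottom (over 5 N on it) with the rod's tip down in the tube on its top (horizontal distance between rod and tube_left below 0.018 m and z of rod in the frame of tube_left below 0.124 m and angle between the z axis of rod and the z axis of tube_left, either way round below 0.15 rad and ((horizontal distance between red1 and tube_left below 0.006 m and z of red1 in the frame of tube_left between 0.0495 and 0.0725 m and angle between the z axis of red1 and the z axis of tube_left, either way round below 0.12 rad and contact force between red1 and tube_left_floor_c0 above 5 N) or (horizontal distance between red2 and tube_left below 0.006 m and z of red2 in the frame of tube_left between 0.0495 and 0.0725 m and angle between the z axis of red2 and the z axis of tube_left, either way round below 0.12 rad and contact force between red2 and tube_left_floor_c0 above 5 N) or (horizontal distance between blue1 and tube_left below 0.006 m and z of blue1 in the frame of tube_left between 0.0315 and 0.0545 m and angle between the z axis of blue1 and the z axis of tube_left, either way round below 0.12 rad and contact force between blue1 and tube_left_floor_c0 above 5 N) or (horizontal distance between blue2 and tube_left below 0.006 m and z of blue2 in the frame of tube_left between 0.0315 and 0.0545 m and angle between the z axis of blue2 and the z axis of tube_left, either way round below 0.12 rad and contact force between blue2 and tube_left_floor_c0 above 5 N) or (horizontal distance between blue3 and tube_left below 0.006 m and z of blue3 in the frame of tube_left between 0.0315 and 0.0545 m and angle between the z axis of blue3 and the z axis of tube_left, either way round below 0.12 rad and contact force between blue3 and tube_left_floor_c0 above 5 N) or (horizontal distance between gold1 and tube_left below 0.006 m and z of gold1 in the frame of tube_left between 0.0135 and 0.0365 m and angle between the z axis of gold1 and the z axis of tube_left, either way round below 0.12 rad and contact force between gold1 and tube_left_floor_c0 above 5 N) or (horizontal distance between gold2 and tube_left below 0.006 m and z of gold2 in the frame of tube_left between 0.0135 and 0.0365 m and angle between the z axis of gold2 and the z axis of tube_left, either way round below 0.12 rad and contact force between gold2 and tube_left_floor_c0 above 5 N))), for 0.2 s.
5. the canister in the middle tube is rammed home: pressed firmly on the bottom (over 5 N on it) with the rod's tip down in the tube on its top (horizontal distance between rod and tube_middle below 0.018 m and z of rod in the frame of tube_middle below 0.124 m and angle between the z axis of rod and the z axis of tube_middle, either way round below 0.15 rad and ((horizontal distance between red1 and tube_middle below 0.006 m and z of red1 in the frame of tube_middle between 0.0495 and 0.0725 m and angle between the z axis of red1 and the z axis of tube_middle, either way round below 0.12 rad and contact force between red1 and tube_middle_floor_c0 above 5 N) or (horizontal distance between red2 and tube_middle below 0.006 m and z of red2 in the frame of tube_middle between 0.0495 and 0.0725 m and angle between the z axis of red2 and the z axis of tube_middle, either way round below 0.12 rad and contact force between red2 and tube_middle_floor_c0 above 5 N) or (horizontal distance between blue1 and tube_middle below 0.006 m and z of blue1 in the frame of tube_middle between 0.0315 and 0.0545 m and angle between the z axis of blue1 and the z axis of tube_middle, either way round below 0.12 rad and contact force between blue1 and tube_middle_floor_c0 above 5 N) or (horizontal distance between blue2 and tube_middle below 0.006 m and z of blue2 in the frame of tube_middle between 0.0315 and 0.0545 m and angle between the z axis of blue2 and the z axis of tube_middle, either way round below 0.12 rad and contact force between blue2 and tube_middle_floor_c0 above 5 N) or (horizontal distance between blue3 and tube_middle below 0.006 m and z of blue3 in the frame of tube_middle between 0.0315 and 0.0545 m and angle between the z axis of blue3 and the z axis of tube_middle, either way round below 0.12 rad and contact force between blue3 and tube_middle_floor_c0 above 5 N) or (horizontal distance between gold1 and tube_middle below 0.006 m and z of gold1 in the frame of tube_middle between 0.0135 and 0.0365 m and angle between the z axis of gold1 and the z axis of tube_middle, either way round below 0.12 rad and contact force between gold1 and tube_middle_floor_c0 above 5 N) or (horizontal distance between gold2 and tube_middle below 0.006 m and z of gold2 in the frame of tube_middle between 0.0135 and 0.0365 m and angle between the z axis of gold2 and the z axis of tube_middle, either way round below 0.12 rad and contact force between gold2 and tube_middle_floor_c0 above 5 N))), for 0.2 s.
6. the canister in the right tube is rammed home: pressed firmly on the bottom (over 5 N on it) with the rod's tip down in the tube on its top (horizontal distance between rod and tube_right below 0.018 m and z of rod in the frame of tube_right below 0.124 m and angle between the z axis of rod and the z axis of tube_right, either way round below 0.15 rad and ((horizontal distance between red1 and tube_right below 0.006 m and z of red1 in the frame of tube_right between 0.0495 and 0.0725 m and angle between the z axis of red1 and the z axis of tube_right, either way round below 0.12 rad and contact force between red1 and tube_right_floor_c0 above 5 N) or (horizontal distance between red2 and tube_right below 0.006 m and z of red2 in the frame of tube_right between 0.0495 and 0.0725 m and angle between the z axis of red2 and the z axis of tube_right, either way round below 0.12 rad and contact force between red2 and tube_right_floor_c0 above 5 N) or (horizontal distance between blue1 and tube_right below 0.006 m and z of blue1 in the frame of tube_right between 0.0315 and 0.0545 m and angle between the z axis of blue1 and the z axis of tube_right, either way round below 0.12 rad and contact force between blue1 and tube_right_floor_c0 above 5 N) or (horizontal distance between blue2 and tube_right below 0.006 m and z of blue2 in the frame of tube_right between 0.0315 and 0.0545 m and angle between the z axis of blue2 and the z axis of tube_right, either way round below 0.12 rad and contact force between blue2 and tube_right_floor_c0 above 5 N) or (horizontal distance between blue3 and tube_right below 0.006 m and z of blue3 in the frame of tube_right between 0.0315 and 0.0545 m and angle between the z axis of blue3 and the z axis of tube_right, either way round below 0.12 rad and contact force between blue3 and tube_right_floor_c0 above 5 N) or (horizontal distance between gold1 and tube_right below 0.006 m and z of gold1 in the frame of tube_right between 0.0135 and 0.0365 m and angle between the z axis of gold1 and the z axis of tube_right, either way round below 0.12 rad and contact force between gold1 and tube_right_floor_c0 above 5 N) or (horizontal distance between gold2 and tube_right below 0.006 m and z of gold2 in the frame of tube_right between 0.0135 and 0.0365 m and angle between the z axis of gold2 and the z axis of tube_right, either way round below 0.12 rad and contact force between gold2 and tube_right_floor_c0 above 5 N))), for 0.2 s.
At the end, for the whole second after the job is handed in: In every (upright) tube present stands a canister, upright, within 6 mm of the axis, its top at most 2.5 mm above and 20.5 mm below the rim; the rod stands upright in its holder (within 12 mm of the axis, tip under 30 mm above the block's underside); all at rest (angle between each of tube_left, tube_middle, tube_right's own z axis and vertical below 0.1 rad and ((horizontal distance between red1 and tube_left below 0.006 m and z of red1 in the frame of tube_left between 0.0495 and 0.0725 m and angle between the z axis of red1 and the z axis of tube_left, either way round below 0.12 rad and linear speed of red1 below 0.02 m/s) or (horizontal distance between red2 and tube_left below 0.006 m and z of red2 in the frame of tube_left between 0.0495 and 0.0725 m and angle between the z axis of red2 and the z axis of tube_left, either way round below 0.12 rad and linear speed of red2 below 0.02 m/s) or (horizontal distance between blue1 and tube_left below 0.006 m and z of blue1 in the frame of tube_left between 0.0315 and 0.0545 m and angle between the z axis of blue1 and the z axis of tube_left, either way round below 0.12 rad and linear speed of blue1 below 0.02 m/s) or (horizontal distance between blue2 and tube_left below 0.006 m and z of blue2 in the frame of tube_left between 0.0315 and 0.0545 m and angle between the z axis of blue2 and the z axis of tube_left, either way round below 0.12 rad and linear speed of blue2 below 0.02 m/s) or (horizontal distance between blue3 and tube_left below 0.006 m and z of blue3 in the frame of tube_left between 0.0315 and 0.0545 m and angle between the z axis of blue3 and the z axis of tube_left, either way round below 0.12 rad and linear speed of blue3 below 0.02 m/s) or (horizontal distance between gold1 and tube_left below 0.006 m and z of gold1 in the frame of tube_left between 0.0135 and 0.0365 m and angle between the z axis of gold1 and the z axis of tube_left, either way round below 0.12 rad and linear speed of gold1 below 0.02 m/s) or (horizontal distance between gold2 and tube_left below 0.006 m and z of gold2 in the frame of tube_left between 0.0135 and 0.0365 m and angle between the z axis of gold2 and the z axis of tube_left, either way round below 0.12 rad and linear speed of gold2 below 0.02 m/s)) and ((horizontal distance between red1 and tube_middle below 0.006 m and z of red1 in the frame of tube_middle between 0.0495 and 0.0725 m and angle between the z axis of red1 and the z axis of tube_middle, either way round below 0.12 rad and linear speed of red1 below 0.02 m/s) or (horizontal distance between red2 and tube_middle below 0.006 m and z of red2 in the frame of tube_middle between 0.0495 and 0.0725 m and angle between the z axis of red2 and the z axis of tube_middle, either way round below 0.12 rad and linear speed of red2 below 0.02 m/s) or (horizontal distance between blue1 and tube_middle below 0.006 m and z of blue1 in the frame of tube_middle between 0.0315 and 0.0545 m and angle between the z axis of blue1 and the z axis of tube_middle, either way round below 0.12 rad and linear speed of blue1 below 0.02 m/s) or (horizontal distance between blue2 and tube_middle below 0.006 m and z of blue2 in the frame of tube_middle between 0.0315 and 0.0545 m and angle between the z axis of blue2 and the z axis of tube_middle, either way round below 0.12 rad and linear speed of blue2 below 0.02 m/s) or (horizontal distance between blue3 and tube_middle below 0.006 m and z of blue3 in the frame of tube_middle between 0.0315 and 0.0545 m and angle between the z axis of blue3 and the z axis of tube_middle, either way round below 0.12 rad and linear speed of blue3 below 0.02 m/s) or (horizontal distance between gold1 and tube_middle below 0.006 m and z of gold1 in the frame of tube_middle between 0.0135 and 0.0365 m and angle between the z axis of gold1 and the z axis of tube_middle, either way round below 0.12 rad and linear speed of gold1 below 0.02 m/s) or (horizontal distance between gold2 and tube_middle below 0.006 m and z of gold2 in the frame of tube_middle between 0.0135 and 0.0365 m and angle between the z axis of gold2 and the z axis of tube_middle, either way round below 0.12 rad and linear speed of gold2 below 0.02 m/s)) and ((horizontal distance between red1 and tube_right below 0.006 m and z of red1 in the frame of tube_right between 0.0495 and 0.0725 m and angle between the z axis of red1 and the z axis of tube_right, either way round below 0.12 rad and linear speed of red1 below 0.02 m/s) or (horizontal distance between red2 and tube_right below 0.006 m and z of red2 in the frame of tube_right between 0.0495 and 0.0725 m and angle between the z axis of red2 and the z axis of tube_right, either way round below 0.12 rad and linear speed of red2 below 0.02 m/s) or (horizontal distance between blue1 and tube_right below 0.006 m and z of blue1 in the frame of tube_right between 0.0315 and 0.0545 m and angle between the z axis of blue1 and the z axis of tube_right, either way round below 0.12 rad and linear speed of blue1 below 0.02 m/s) or (horizontal distance between blue2 and tube_right below 0.006 m and z of blue2 in the frame of tube_right between 0.0315 and 0.0545 m and angle between the z axis of blue2 and the z axis of tube_right, either way round below 0.12 rad and linear speed of blue2 below 0.02 m/s) or (horizontal distance between blue3 and tube_right below 0.006 m and z of blue3 in the frame of tube_right between 0.0315 and 0.0545 m and angle between the z axis of blue3 and the z axis of tube_right, either way round below 0.12 rad and linear speed of blue3 below 0.02 m/s) or (horizontal distance between gold1 and tube_right below 0.006 m and z of gold1 in the frame of tube_right between 0.0135 and 0.0365 m and angle between the z axis of gold1 and the z axis of tube_right, either way round below 0.12 rad and linear speed of gold1 below 0.02 m/s) or (horizontal distance between gold2 and tube_right below 0.006 m and z of gold2 in the frame of tube_right between 0.0135 and 0.0365 m and angle between the z axis of gold2 and the z axis of tube_right, either way round below 0.12 rad and linear speed of gold2 below 0.02 m/s)) and horizontal distance between rod and holder below 0.012 m and z of rod in the frame of holder below 0.03 m and angle between rod's own z axis and vertical below 0.15 rad and linear speed of rod below 0.02 m/s); the robot touches nothing.
It fails at once if a bystander (tin, jar, can or carton) is shoved more than 30 mm or tipped (distance of any of tin_red, tin_purple, jar, spraycan, carton, pot from where it was at the start of the episode above 0.03 m or angle between any of tin_red, tin_purple, jar, spraycan, carton, pot's own z axis and vertical above 0.5 rad).
Of tube_left, tube_middle, tube_right only 2 to 3 are there at a start; the rules pass over those that are not, and their reading is None.
At some moment in a run one of red1, red2, blue1, blue2, blue3, gold1, gold2 may be knocked a few centimetres aside while the robot is not near it.
It also fails if it takes over 210 s, if anything falls off the work surface, if the arm or the gripper's body presses on something with over 40 N, if the wrist force passes 120 N, or if a joint passes its speed limit or range.

### The arm

A 6-joint arm with a two-finger parallel gripper is mounted at the origin on the work surface. World frame = base frame: x ahead of the robot, y to its left, z up, the work surface at z = 0. Lengths are in m, angles in rad, forces in N, time in s.
With the tool pointing down it reaches from about 0.25 to 0.85 m from the base axis. Payload 12.5 kg.
Tool frame: the origin (TCP) lies at the very end of the fingers, on their centre line; the grasp point (between the pads) lies 19 mm behind it; z points along the fingers, y is the line along which they close (so a half turn about z gives the same grasp; the last joint's range is limited). The gripper opens to 93 mm and grips with 3 to 60 N. Pads are 15 mm wide; open, the fingers measure 128 mm over their backs; the gripper's body (75 mm by 188 mm) begins 65 mm behind the grasp point.
Start: joints at [1.07, 0.351, 1.652, -0, 1.139, -0.085], TCP at [0.222, 0.503, 0.219] pointing down, gripper open.
Joint ranges: [-2.75, 2.75], [-0.79, 2.1], [0.01, 2.65], [-1.57, 4.71], [0.07, 3.14], [-2.87, 2.87]. Speed limits (rad/s): [2.22, 2.22, 2.79, 3.14, 3.14, 3.14].

### API

Orientations are given as a 3x3 rotation matrix whose columns are the frame's x, y, z axes.
In Python, from rig import observe, read_camera, get_calibration, sign_off gives the robot as it stands.
- The arm moves only by the tool arm_command, never from a script. Its argument "increments" is a list of rows, each a list of 3 entries, a list of its own where there are three numbers: the shift along the tool's x, y, z in cm, then the turn, a rotation vector about the tool's x, y, z in rad, then the opening, from 0 (shut) to 1 (fully open). A call has 1 to 10 rows; each row is the pose to reach, as a shift and turn from the pose commanded when the call began, along the tool's axes at that moment; what a row does not reach only later rows make up. A row lasts 1/12 s, in which the tool goes at most 41.7 mm and 7.16 degrees, less where a joint would pass 70% of its speed; a pose out of reach is approached as far as the arm can. A call with a gripper value outside its range is refused whole. The fingers move at their own pace and stop on an object; "force" is the grip in N (left out, the last holds). Time passes only in rows, so rows that repeat a pose let the fingers close. It gives the time, the measured TCP pose, the force, the opening and the grip force at its end, in the units of the state.
- observe(): the state, without advancing time (a new reading comes with each control period).
- read_camera(name): name is "side" or "top" or "wrist"; returns the picture (384x512x3 uint8, red, green, blue); there is no depth.
- get_calibration(name): a dict with "intrinsics" (3x3 intrinsics, pixels), "view" (4x4, takes a point from world to camera coordinates). Camera axes: x right, y up, looking along -z (the intrinsics and any distortion apply to the point x, -y, -z); pixel columns grow to the right and rows downward; lengths in m; the calibration is good to about 2 mm. The wrist camera is an equidistant fisheye: a pixel r from the principal point sees the ray r / f radians off the axis. A picture is of the moment at which its call begins: read the wrist's pose just before it. get_calibration takes no time and is no camera call; for the wrist camera it gives the pose at the moment of the call.
- sign_off(): hands the job in; it is judged then, once.
The state is a dict: "clock": time; "qpos": joint angles; "qvel": joint speeds; "joint_efforts": joint torques, N m; "ee_pos": TCP position; "ee_rot": TCP orientation; "wrist_force": force on the tool from outside, world axes, zero at the start; "ft_torque": the same for the moment, N m; "opening": finger opening in m; "finger_force": force on a finger pad.
Only numpy, scipy, OpenCV 4.12 (cv2) and the standard library are available. Lean on these libraries where they do the work, as an engineer would, in place of code of your own. Each camera call takes 0.05 s, during which the arm holds its last target. There are 200 camera calls.

## Working session

There is one attempt and no reset: what is moved stays moved. The work goes in short steps, Python scripts to look and compute and a tool call to move; the robot and the scene stay as the last step left them, time stands still between calls to the robot, and variables do not carry over. Pictures are saved under pics/ and viewed, at most 16 in all, crops included, and the job is handed in when it is done.

Besides the shell and the picture viewer there is one more tool, called after "Call:" as name(argument=value, ...) on one line, values as JSON. arm_command: Moves the arm, as the interface text tells. Its arguments: {"type":"object","properties":{"increments":{"type":"array"},"force":{"type":"number"}},"required":["increments"]}

```bash
mkdir -p pics; python3 - <<'E'
from rig import *
import cv2,numpy as np
np.set_printoptions(precision=4,suppress=True)
s=observe();print(s)
for n in("top","side","wrist"):
    c=get_calibration(n);print(n,{k:np.array(v) for k,v in c.items()})
    cv2.imwrite(f"pics/{n}0.png",read_camera(n)[:,:,::-1])
E
```

```text
{'clock': 0.0, 'qpos': array([ 1.0704,  0.3512,  1.6524, -0.    ,  1.1391, -0.0846]), 'qvel': array([-0.0013,  0.0007, -0.0014,  0.0013, -0.0017,  0.0004]), 'joint_efforts': array([  0.    , -49.7327, -28.5254,   0.0699,   0.0257,  -0.0001]), 'ee_pos': array([0.222 , 0.5029, 0.2181]), 'ee_rot': array([[-0.9148,  0.4039, -0.0005],
       [ 0.4039,  0.9148, -0.001 ],
       [ 0.0001, -0.0011, -1.    ]]), 'wrist_force': array([-0.1045, -1.8685,  0.0337]), 'ft_torque': array([ 0.0169, -0.0407, -0.011 ]), 'finger_force': 0.0, 'opening': 0.0926537785304423}
top {'intrinsics': array([[403.7915,   0.    , 254.7978],
       [  0.    , 403.7915, 192.7565],
       [  0.    ,   0.    ,   1.    ]]), 'view': array([[-0.0044, -0.9997, -0.0223,  0.0298],
       [ 0.9911, -0.0074,  0.1329, -0.5752],
       [-0.1331, -0.0216,  0.9909, -1.1935],
       [ 0.    ,  0.    ,  0.    ,  1.    ]])}
side {'intrinsics': array([[472.3688,   0.    , 250.7741],
       [  0.    , 472.3688, 195.551 ],
       [  0.    ,   0.    ,   1.    ]]), 'view': array([[ 0.9933, -0.1134,  0.0212, -0.5721],
       [ 0.0651,  0.7027,  0.7085, -0.097 ],
       [-0.0952, -0.7024,  0.7054, -1.4444],
       [ 0.    ,  0.    ,  0.    ,  1.    ]])}
wrist {'intrinsics': array([[297.3186,   0.    , 253.2616],
       [  0.    , 297.3186, 191.3956],
       [  0.    ,   0.    ,   1.    ]]), 'view': array([[ 0.4044,  0.9146, -0.0009, -0.5503],
       [-0.8814,  0.3895, -0.2671,  0.0305],
       [-0.244 ,  0.1088,  0.9637, -0.3907],
       [ 0.    ,  0.    ,  0.    ,  1.    ]])}
```

View pics/top0.png

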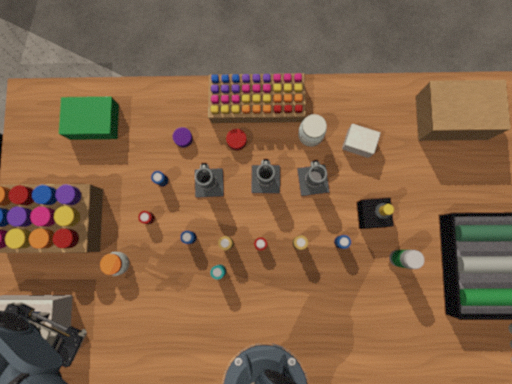

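View pics/side0.png

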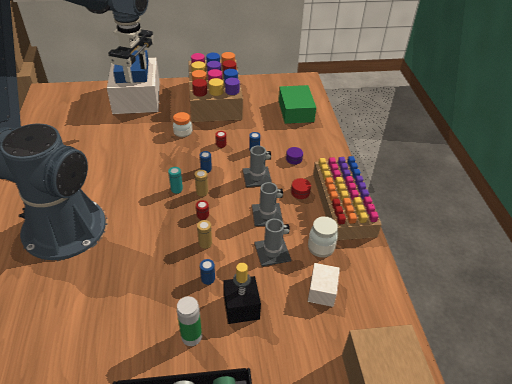

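The top view shows three tubes near (204,178), (265,174) and (315,178), with the holder and rod at (376,212)/(387,210). The canisters sit around them in rows 179–243, and the turquoise decoy is at (218,272). I'll zoom in to get precise pixels.

```bash
cat > h.py <<'E'
from rig import *
import cv2,numpy as np
np.set_printoptions(precision=4,suppress=True)
def px2w(n,u,v,z,cal=None):
    c=cal or get_calibration(n);K=np.array(c["intrinsics"]);V=np.array(c["view"])
    x=(u-K[0,2])/K[0,0];y=(v-K[1,2])/K[1,1]
    if n=="wrist":
        t=np.hypot(x,y);k=np.sin(t)/max(t,1e-9);d=np.array([x*k,-y*k,-np.cos(t)])
    else: d=np.array([x,-y,-1.])
    R=V[:3,:3];o=-R.T@V[:3,3];d=R.T@d
    return o+d*(z-o[2])/d[2]
def w2px(n,p,cal=None):
    c=cal or get_calibration(n);K=np.array(c["intrinsics"]);V=np.array(c["view"])
    q=V[:3,:3]@np.array(p)+V[:3,3];x,y,z=q[0],-q[1],-q[2]
    if n=="wrist":
        r=np.hypot(x,y);t=np.arctan2(r,z);x,y=x/r*t,y/r*t
    else: x,y=x/z,y/z
    return np.array([K[0,0]*x+K[0,2],K[1,1]*y+K[1,2]])
def totool(target,yaw=None):
    """print move in tool cm from current measured pose to world target"""
    s=observe();R=np.array(s["ee_rot"]);d=np.array(target)-np.array(s["ee_pos"])
    return R.T@d*100
E
python3 - <<'E'
from h import *
im=cv2.imread("pics/top0.png")
c=im[130:290,130:400];cv2.imwrite("pics/top0z.png",cv2.resize(c,None,fx=2.9,fy=2.9,interpolation=cv2.INTER_CUBIC))
E
```

```text
(no output)
```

View pics/top0z.png

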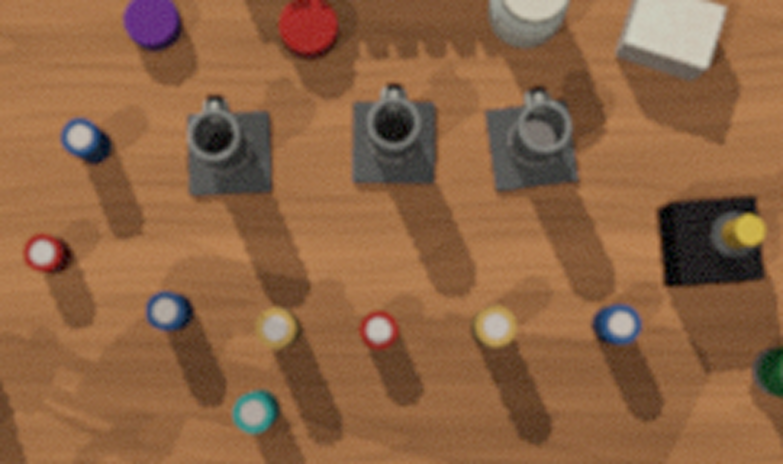

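The crop gives these centres (zoom px): rims (214,134), (394,123) and (543,127); rod top (750,230); canister tops blue (79,136), (166,311), (621,324), red (43,252), (379,329), gold (276,327), (495,327).

```bash
python3 - <<'E'
from h import *
P=dict(tl=(214,134,.12),tm=(394,123,.12),tr=(543,127,.12),rod=(750,230,.18),bA=(79,136,.068),bB=(166,311,.068),bC=(621,324,.068),rA=(43,252,.05),rB=(379,329,.05),gA=(276,327,.086),gB=(495,327,.086))
for k,(u,v,z) in P.items(): print(k,px2w("top",130+u/2.9-.3,130+v/2.9-.3,z))
for n,z in(("jar",0),):pass
for n,u,v in(("holdTL",660,203),("holdTR",755,197),("holdBR",762,275),("holdBL",666,285)): print(n,px2w("top",130+u/2.9-.3,130+v/2.9-.3,.075))
print(px2w("top",406,259,.15),"spray")
E
```

```text
tl [0.6144 0.1718 0.12  ]
tm [ 0.6239 -0.0066  0.12  ]
tr [ 0.6187 -0.1533  0.12  ]
rod [ 0.5101 -0.3324  0.18  ]
bA [0.6227 0.3202 0.068 ]
bB [0.4416 0.2263 0.068 ]
bC [ 0.4263 -0.2334  0.068 ]
rA [0.5037 0.3593 0.05  ]
rB [0.4226 0.0101 0.05  ]
gA [0.4247 0.1125 0.086 ]
gB [ 0.4237 -0.1053  0.086 ]
holdTL [ 0.5477 -0.2755  0.075 ]
holdTR [ 0.5531 -0.3713  0.075 ]
holdBR [ 0.4743 -0.3745  0.075 ]
holdBL [ 0.4648 -0.2783  0.075 ]
[ 0.3775 -0.3824  0.15  ] spray
```

Call:
arm_command(increments=[[[0, 0, -4], [0, 0, 0], 0.6], [[0, 0, -8], [0, 0, 0], 0.6], [[-45.8, -34.8, -13.2], [0, 0, 1.155], 0.6], [[-45.8, -34.8, -13.2], [0, 0, 1.155], 0.6], [[-45.8, -34.8, -13.2], [0, 0, 1.155], 0.6], [[-45.8, -34.8, -13.2], [0, 0, 1.155], 0.6], [[-45.8, -34.8, -13.2], [0, 0, 1.155], 0.6], [[-45.8, -34.8, -13.2], [0, 0, 1.155], 0.6], [[-45.8, -34.8, -13.2], [0, 0, 1.155], 0.6], [[-45.8, -34.8, -13.2], [0, 0, 1.155], 0.6]])

```text
clock: 0.98
ee_pos: [0.3832, 0.2107, 0.3289]
ee_rot: [[-0.148, 0.989, 0.0], [0.989, 0.148, 0.0], [0.0, 0.0, -1.0]]
wrist_force: [-0.0, -0.0, 0.3]
opening: 0.0559
finger_force: 0.0
```

```bash
cat >> h.py <<'E'
from scipy.spatial.transform import Rotation as Ro
RD=np.array([[0,1,0],[1,0,0],[0,0,-1.]])
def go(*targets,Rd=RD):
    s=observe();R=np.array(s["ee_rot"]);p=np.array(s["ee_pos"])
    print("clk %.2f"%s["clock"],"pos",p,"F",np.array(s["wrist_force"]),"open %.4f"%s["opening"],"turn",Ro.from_matrix(R.T@Rd).as_rotvec())
    for t in targets: print(" to",t,"->",(R.T@(np.array(t)-p)*100).round(2))
E
python3 -c "
from h import *
go((.5,0,.35))"
```

```text
clk 0.98 pos [0.3832 0.2107 0.3289] F [-0.0301 -0.0314  0.3176] open 0.0559 turn [ 0.0002 -0.0001  0.149 ]
 to (0.5, 0, 0.35) -> [-22.57   8.42  -2.11]
```

Call:
arm_command(increments=[[[-22.6, 8.4, -2.1], [0, 0, 0.149], 0.6], [[-22.6, 8.4, -2.1], [0, 0, 0.149], 0.6], [[-22.6, 8.4, -2.1], [0, 0, 0.149], 0.6], [[-22.6, 8.4, -2.1], [0, 0, 0.149], 0.6], [[-22.6, 8.4, -2.1], [0, 0, 0.149], 0.6], [[-22.6, 8.4, -2.1], [0, 0, 0.149], 0.6], [[-22.6, 8.4, -2.1], [0, 0, 0.149], 0.6], [[-22.6, 8.4, -2.1], [0, 0, 0.149], 0.6], [[-22.6, 8.4, -2.1], [0, 0, 0.149], 0.6]])

```text
clock: 1.73
ee_pos: [0.5003, 0.0027, 0.3493]
ee_rot: [[-0.006, 1.0, -0.001], [1.0, 0.006, 0.0], [0.0, -0.001, -1.0]]
wrist_force: [-0.8, 0.1, -0.2]
opening: 0.0559
finger_force: 0.0
```

```bash
python3 - <<'E'
from h import *
c=get_calibration("wrist");im=read_camera("wrist")[:,:,::-1].copy();cv2.imwrite("pics/w1.png",cv2.resize(im,None,fx=1.5,fy=1.5,interpolation=cv2.INTER_CUBIC))
import pickle;pickle.dump(c,open("w1.pkl","wb"))
go((.51,-.332,.25))
for n,p in dict(tl=(.6144,.1718,.12),tm=(.6239,-.0066,.12),tr=(.6187,-.1533,.12),rod=(.51,-.332,.18)).items(): print(n,w2px("wrist",p,c)*1.5)
V=np.array(c["view"]);print(-V[:3,:3].T@V[:3,3])
E
```

```text
clk 1.78 pos [0.5002 0.0031 0.3495] F [-0.208   0.5138  0.2932] open 0.0557 turn [-0.0005 -0.0002  0.0067]
 to (0.51, -0.332, 0.25) -> [-33.52   0.76   9.94]
tl [508.455   69.0792]
tm [512.5563 261.9185]
tr [493.494  400.6527]
rod [387.3084 561.4248]
[0.4998 0.0777 0.5153]
```

View pics/w1.png

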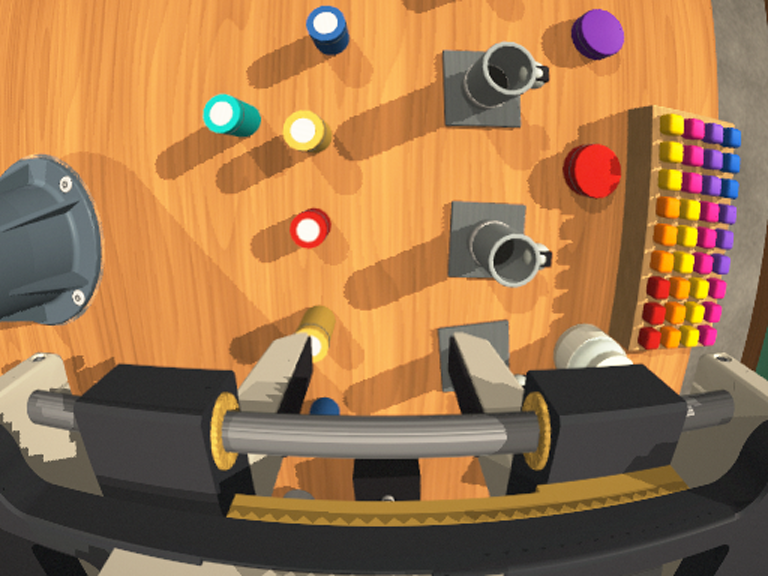

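The wrist view shows the left rim at (508,70) and the middle rim at (513,261), matching the top-view predictions to about 1 mm. Next I go to the rod, which I'll check from above in passing.

Call:
arm_command(increments=[[[-33.5, 0.8, 9.9], [0, 0, 0.007], 0.6], [[-33.5, 0.8, 9.9], [0, 0, 0.007], 0.6], [[-33.5, 0.8, 9.9], [0, 0, 0.007], 0.6], [[-33.5, 0.8, 9.9], [0, 0, 0.007], 0.6], [[-33.5, 0.8, 9.9], [0, 0, 0.007], 0.6], [[-33.5, 0.8, 9.9], [0, 0, 0.007], 0.6], [[-33.5, 0.8, 9.9], [0, 0, 0.007], 0.6], [[-33.5, 0.8, 9.9], [0, 0, 0.007], 0.6], [[-33.5, 0.8, 9.9], [0, 0, 0.007], 0.6], [[-33.5, 0.8, 9.9], [0, 0, 0.007], 0.6]])

```text
clock: 2.62
ee_pos: [0.5103, -0.3339, 0.249]
ee_rot: [[0.003, 1.0, -0.002], [1.0, -0.003, 0.001], [0.001, -0.002, -1.0]]
wrist_force: [0.1, -0.4, -0.4]
opening: 0.0558
finger_force: 0.0
```

```bash
python3 - <<'E'
from h import *
go((.51,-.332,.134))
print("side",w2px("side",(.51,-.332,.18)))
c=get_calibration("wrist");im=read_camera("wrist")[:,:,::-1]
print("rodtop",w2px("wrist",(.51,-.332,.18)),"bC",w2px("wrist",(.4263,-.2334,.068)),"tr",w2px("wrist",(.6187,-.1533,.12)))
a=cv2.resize(cv2.imread("pics/side0.png")[230:310,190:310],None,fx=3,fy=3)
b=np.zeros((384+240,512,3),np.uint8);b[:384]=im;b[384:,:360]=a;cv2.imwrite("pics/w2.png",b[:600])
E
```

```text
clk 2.62 pos [ 0.5103 -0.3339  0.249 ] F [ 0.0883 -0.3988 -0.4393] open 0.0558 turn [-0.0019 -0.0011 -0.0025]
 to (0.51, -0.332, 0.134) -> [ 0.18 -0.   11.5 ]
side [240.7359 266.2542]
rodtop [252.8486 202.4359] bC [181.5278  93.    ] tr [357.9724  17.6286]
```

View pics/w2.png

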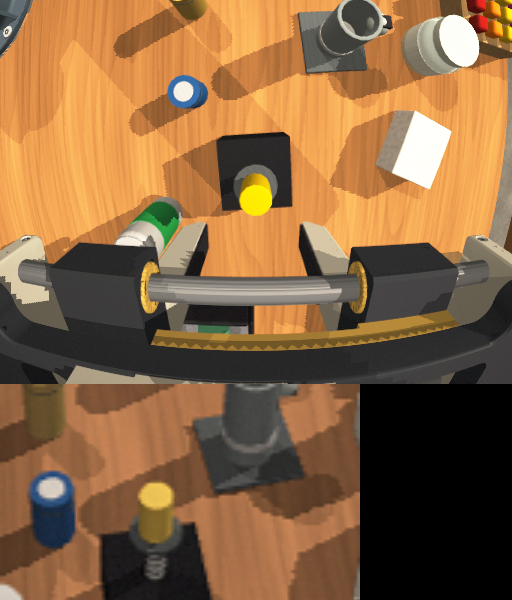

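The wrist view has the rod top at (256,200), about 2 mm in x from the prediction. The side crop agrees, with the rod upright in its block. I descend and grip just above the collar.

Call:
arm_command(increments=[[[0.2, 0.1, 4], [0, 0, 0], 0.6], [[0.2, 0.1, 7], [0, 0, 0], 0.6], [[0.2, 0.1, 9.5], [0, 0, 0], 0.6], [[0.2, 0.1, 11.4], [0, 0, 0], 0.6], [[0.2, 0.1, 11.4], [0, 0, 0], 0.6], [[0.2, 0.1, 11.4], [0, 0, 0], 0.1], [[0.2, 0.1, 11.4], [0, 0, 0], 0.1], [[0.2, 0.1, 11.4], [0, 0, 0], 0.1], [[0.2, 0.1, 11.4], [0, 0, 0], 0.1], [[0.2, 0.1, 11.4], [0, 0, 0], 0.1]], force=40)

```text
clock: 3.5
ee_pos: [0.512, -0.3308, 0.1377]
ee_rot: [[0.001, 1.0, 0.001], [1.0, -0.001, -0.001], [-0.001, 0.001, -1.0]]
wrist_force: [-1.3, -0.2, 6.5]
opening: 0.0276
finger_force: 40.1
```

Call:
arm_command(increments=[[[0, 0, 0], [0, 0, 0], 0.1], [[0, 0, 0], [0, 0, 0], 0.1], [[0, 0, 0], [0, 0, 0], 0.1], [[0, 0, 0], [0, 0, 0], 0.1]], force=50)

```text
clock: 3.83
ee_pos: [0.512, -0.331, 0.1377]
ee_rot: [[0.001, 1.0, 0.001], [1.0, -0.001, -0.001], [-0.001, 0.001, -1.0]]
wrist_force: [-1.4, 0.3, 7.1]
opening: 0.0273
finger_force: 50.0
```

```bash
python3 - <<'E'
from h import *
go((.511,-.332,.25),(.6144,.1718,.3))
E
```

```text
clk 3.83 pos [ 0.512  -0.331   0.1377] F [-1.4133  0.3254  7.0673] open 0.0273 turn [ 0.0012  0.0008 -0.0012]
 to (0.511, -0.332, 0.25) -> [ -0.11  -0.09 -11.23]
 to (0.6144, 0.1718, 0.3) -> [ 50.27  10.19 -16.26]
```

Call:
arm_command(increments=[[[0, 0, -3], [0, 0, 0], 0.1], [[0, 0, -6], [0, 0, 0], 0.1], [[0, 0, -10], [0, 0, 0], 0.1], [[0, 0, -14], [0, 0, 0], 0.1], [[0, 0, -16.6], [0, 0, 0], 0.1], [[16, 3, -16.6], [0, 0, 0], 0.1], [[16, 3, -16.6], [0, 0, 0], 0.1], [[16, 3, -16.6], [0, 0, 0], 0.1], [[16, 3, -16.6], [0, 0, 0], 0.1], [[16, 3, -16.6], [0, 0, 0], 0.1]])

```text
clock: 4.67
ee_pos: [0.5425, -0.1653, 0.3029]
ee_rot: [[-0.003, 1.0, 0.0], [1.0, 0.003, 0.002], [0.002, 0.0, -1.0]]
wrist_force: [-0.6, -0.9, -0.5]
opening: 0.0274
finger_force: 50.0
```

```bash
python3 - <<'E'
from h import *
go((.6144,.1718,.3))
im=read_camera("side")[:,:,::-1];cv2.imwrite("pics/s3.png",cv2.resize(im[150:350,170:370],None,fx=3,fy=3))
p=observe()["ee_pos"]
for d in(.122,.1277):print(d,w2px("side",p-np.array([0,0,d])),"redring",w2px("side",p-np.array([0,0,d-.05])))
E
```

```text
clk 4.67 pos [ 0.5425 -0.1653  0.3029] F [-0.6291 -0.9336 -0.4911] open 0.0274 turn [ 0.0003 -0.0017  0.0029]
 to (0.6144, 0.1718, 0.3) -> [33.69  7.29  0.35]
0.122 [246.7292 215.0141] redring [247.0234 201.8088]
0.1277 [246.6967 216.4724] redring [246.989  203.3528]
```

View pics/s3.png

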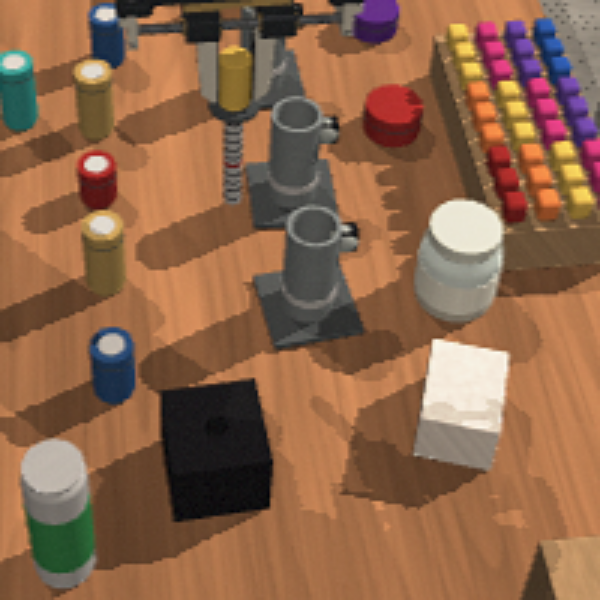

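The rod is held upright, with its tip at (248,217) in the side image, consistent with the tip being 128 mm below the TCP. The empty holder hole is visible at side pixel (242.3,292.3). On to the left tube.

Call:
arm_command(increments=[[[33.6, 7.1, 0.3], [0, 0, 0], 0.1], [[33.6, 7.1, 0.3], [0, 0, 0], 0.1], [[33.6, 7.1, 0.3], [0, 0, 0], 0.1], [[33.6, 7.1, 0.3], [0, 0, 0], 0.1], [[33.6, 7.1, 0.3], [0, 0, 0], 0.1], [[33.6, 7.1, 0.3], [0, 0, 0], 0.1], [[33.6, 7.1, 0.3], [0, 0, 0], 0.1], [[33.6, 7.1, 0.3], [0, 0, 0], 0.1], [[33.6, 7.1, 0.3], [0, 0, 0], 0.1], [[33.6, 7.1, 0.3], [0, 0, 0], 0.1]])

```text
clock: 5.55
ee_pos: [0.6135, 0.167, 0.2989]
ee_rot: [[-0.001, 1.0, -0.001], [1.0, 0.001, -0.0], [-0.0, -0.001, -1.0]]
wrist_force: [0.4, 0.6, -1.1]
opening: 0.0273
finger_force: 50.0
```

Call:
arm_command(increments=[[[0, 0, 0], [0, 0, 0], 0.1], [[0, 0, 0], [0, 0, 0], 0.1], [[0, 0, 0], [0, 0, 0], 0.1]])

```text
clock: 5.8
ee_pos: [0.6133, 0.1635, 0.2998]
ee_rot: [[0.003, 1.0, 0.0], [1.0, -0.003, -0.0], [-0.0, 0.0, -1.0]]
wrist_force: [0.1, -0.7, -1.5]
opening: 0.0276
finger_force: 50.0
```

```bash
python3 - <<'E'
from h import *
go((.6135,.1718,.205))
c=get_calibration("wrist");im=read_camera("wrist")[:,:,::-1];cv2.imwrite("pics/w4.png",im)
p=observe()["ee_pos"];print("tip",w2px("wrist",p-np.array([0,0,.1277]),c),"rim",w2px("wrist",(.6144,.1718,.12),c))
print("hole side",px2w("side",242.3,292.3,.075))
E
```

```text
clk 5.80 pos [0.6133 0.1635 0.2998] F [ 0.1128 -0.6953 -1.5467] open 0.0276 turn [ 0.0001  0.0003 -0.0029]
 to (0.6135, 0.1718, 0.205) -> [0.83 0.01 9.48]
tip [253.4271 185.3011] rim [254.2868 167.7132]
hole side [ 0.5142 -0.3362  0.075 ]
```

View pics/w4.png

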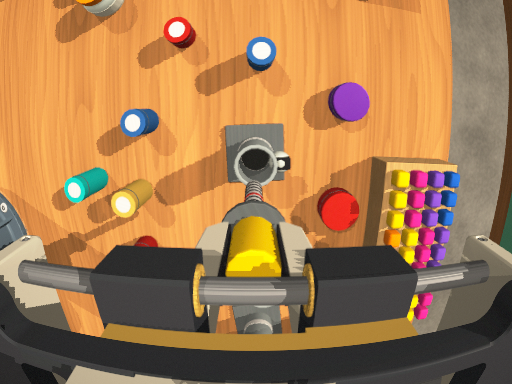

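The wrist image shows the rim centred at about (257,160) and the tip at (254,183). I'll cast that ray and detect the rim more exactly.

```bash
python3 - <<'E'
from h import *
c=get_calibration("wrist");im=read_camera("wrist")[:,:,::-1]
print(px2w("wrist",257,160,.12,c))
for b in [(237,160),(278,160),(257,138),(257,184)]: print(b,px2w("wrist",*b,.12,c))
c1=__import__("pickle").load(open("w1.pkl","rb"));print("w1",[px2w("wrist",u/1.5,v/1.5,.12,c1) for u,v in((508,70),(513,261))])
cv2.imwrite("pics/w4z.png",cv2.resize(im[110:210,200:320],None,fx=6,fy=6,interpolation=cv2.INTER_CUBIC))
go()
E
```

```text
[0.6176 0.1812 0.12  ]
(237, 160) [0.5941 0.1814 0.12  ]
(278, 160) [0.6424 0.1812 0.12  ]
(257, 138) [0.6177 0.2073 0.12  ]
(257, 184) [0.6176 0.1521 0.12  ]
w1 [array([0.614 , 0.1709, 0.12  ]), array([ 0.6243, -0.0057,  0.12  ])]
clk 5.90 pos [0.6133 0.1639 0.2999] F [ 0.9022  0.2154 -1.6808] open 0.0274 turn [ 0.0002  0.0001 -0.0027]
```

View pics/w4z.png

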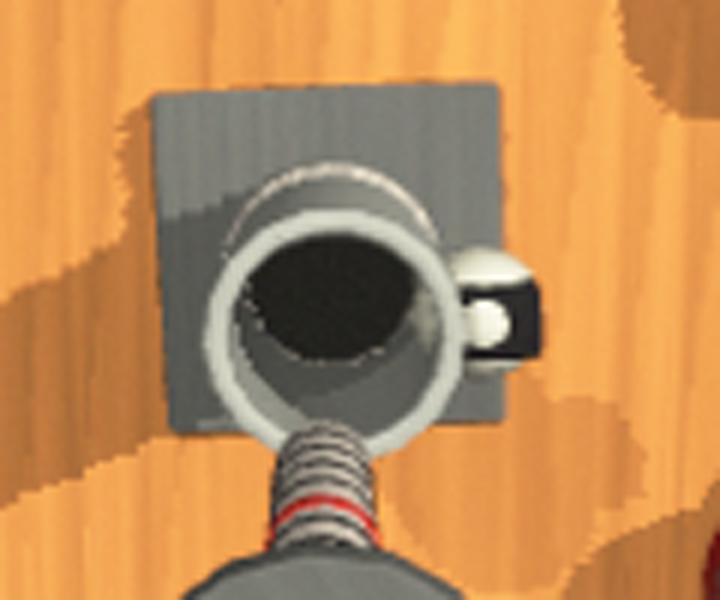

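The rim is centred at crop (335,335), i.e. pixel (255.8,165.8), so the tube is at about (0.615,0.173). That's good enough, so I lower the rod.

Call:
arm_command(increments=[[[0.9, 0.1, 0], [0, 0, 0], 0.1], [[0.9, 0.1, 0], [0, 0, 0], 0.1], [[0.9, 0.1, 3], [0, 0, 0], 0.1], [[0.9, 0.1, 5], [0, 0, 0], 0.1], [[0.9, 0.1, 7], [0, 0, 0], 0.1], [[0.9, 0.1, 8.5], [0, 0, 0], 0.1], [[0.9, 0.1, 9.5], [0, 0, 0], 0.1], [[0.9, 0.1, 10], [0, 0, 0], 0.1], [[0.9, 0.1, 10.5], [0, 0, 0], 0.1], [[0.9, 0.1, 11], [0, 0, 0], 0.1]])

```text
clock: 6.73
ee_pos: [0.6146, 0.1744, 0.1901]
ee_rot: [[0.001, 1.0, 0.001], [1.0, -0.001, 0.0], [0.0, 0.001, -1.0]]
wrist_force: [-0.2, -0.1, -2.0]
opening: 0.0277
finger_force: 50.0
```

Call:
arm_command(increments=[[[0, 0, 0.3], [0, 0, 0], 0.1], [[0, 0, 0.6], [0, 0, 0], 0.1], [[0, 0, 0.9], [0, 0, 0], 0.1], [[0, 0, 1.1], [0, 0, 0], 0.1], [[0, 0, 1.1], [0, 0, 0], 0.1]])

```text
clock: 7.15
ee_pos: [0.6141, 0.1742, 0.1783]
ee_rot: [[0.001, 1.0, -0.0], [1.0, -0.001, -0.0], [-0.0, -0.0, -1.0]]
wrist_force: [-0.3, 0.5, -2.2]
opening: 0.0273
finger_force: 50.0
```

Depth is about 69 mm with no contact, so I continue.

Call:
arm_command(increments=[[[0, 0, 0.3], [0, 0, 0], 0.1], [[0, 0, 0.5], [0, 0, 0], 0.1], [[0, 0, 0.7], [0, 0, 0], 0.1], [[0, 0, 0.9], [0, 0, 0], 0.1], [[0, 0, 0.9], [0, 0, 0], 0.1]])

```text
clock: 7.57
ee_pos: [0.614, 0.1742, 0.1692]
ee_rot: [[0.001, 1.0, -0.001], [1.0, -0.001, -0.0], [-0.0, -0.001, -1.0]]
wrist_force: [0.1, -0.6, -1.5]
opening: 0.0276
finger_force: 50.0
```

Call:
arm_command(increments=[[[0, 0, 0.3], [0, 0, 0], 0.1], [[0, 0, 0.5], [0, 0, 0], 0.1], [[0, 0, 0.7], [0, 0, 0], 0.1], [[0, 0, 0.8], [0, 0, 0], 0.1], [[0, 0, 0.8], [0, 0, 0], 0.1]])

```text
clock: 7.98
ee_pos: [0.616, 0.175, 0.1681]
ee_rot: [[0.001, 1.0, 0.006], [1.0, -0.001, 0.002], [0.002, 0.006, -1.0]]
wrist_force: [-10.7, -1.5, 43.5]
opening: 0.0275
finger_force: 50.3
```

Contact at depth about 79 mm (68–86), so the left tube takes a blue. I ease the press, hold briefly, and lift.

Call:
arm_command(increments=[[[0, 0, -0.4], [0, 0, 0], 0.1], [[0, 0, -0.5], [0, 0, 0], 0.1], [[0, 0, -0.5], [0, 0, 0], 0.1], [[0, 0, -0.5], [0, 0, 0], 0.1], [[0, 0, -0.5], [0, 0, 0], 0.1]])

```text
clock: 8.4
ee_pos: [0.6151, 0.1745, 0.1684]
ee_rot: [[0.001, 1.0, 0.003], [1.0, -0.001, 0.001], [0.001, 0.003, -1.0]]
wrist_force: [-2.2, -0.1, 13.2]
opening: 0.0275
finger_force: 50.0
```

Call:
arm_command(increments=[[[0, 0, -3], [0, 0, 0], 0.1], [[0, 0, -6], [0, 0, 0], 0.1], [[0, 0, -9], [0, 0, 0], 0.1], [[0, 0, -12], [0, 0, 0], 0.1], [[0, 0, -12.5], [0, 0, 0], 0.1], [[0, 0, -12.5], [0, 0, 0], 0.1], [[0, 0, -12.5], [0, 0, 0], 0.1]])

```text
clock: 8.98
ee_pos: [0.6138, 0.1742, 0.29]
ee_rot: [[0.001, 1.0, -0.002], [1.0, -0.001, -0.0], [-0.0, -0.002, -1.0]]
wrist_force: [-1.0, -0.6, -2.5]
opening: 0.0273
finger_force: 50.0
```

```bash
python3 - <<'E'
from h import *
go((.6235,-.006,.29))
E
```

```text
clk 8.98 pos [0.6138 0.1742 0.29  ] F [-0.99   -0.5796 -2.5193] open 0.0273 turn [-0.0018  0.0003 -0.0011]
 to (0.6235, -0.006, 0.29) -> [-18.01   0.99   0.  ]
```

Call:
arm_command(increments=[[[-18, 0.9, 0], [0, 0, 0], 0.1], [[-18, 0.9, 0], [0, 0, 0], 0.1], [[-18, 0.9, 0], [0, 0, 0], 0.1], [[-18, 0.9, 0], [0, 0, 0], 0.1], [[-18, 0.9, 0], [0, 0, 0], 0.1], [[-18, 0.9, 0], [0, 0, 0], 0.1], [[-18, 0.9, 0], [0, 0, 0], 0.1], [[-18, 0.9, 0], [0, 0, 0], 0.1]])

```text
clock: 9.65
ee_pos: [0.6227, -0.0046, 0.2904]
ee_rot: [[0.0, 1.0, -0.002], [1.0, -0.0, 0.001], [0.001, -0.002, -1.0]]
wrist_force: [0.5, 1.2, -0.7]
opening: 0.0272
finger_force: 50.0
```

Call:
arm_command(increments=[[[0, 0, 3], [0, 0, 0], 0.1], [[0, 0, 5], [0, 0, 0], 0.1], [[0, 0, 7], [0, 0, 0], 0.1], [[0, 0, 8.5], [0, 0, 0], 0.1], [[0, 0, 9.3], [0, 0, 0], 0.1], [[0, 0, 9.7], [0, 0, 0], 0.1], [[0, 0, 10], [0, 0, 0], 0.1], [[0, 0, 10], [0, 0, 0], 0.1]])

```text
clock: 10.32
ee_pos: [0.6232, -0.0052, 0.1918]
ee_rot: [[0.0, 1.0, 0.0], [1.0, -0.0, 0.0], [0.0, 0.0, -1.0]]
wrist_force: [-0.2, -0.5, -1.5]
opening: 0.0274
finger_force: 50.0
```

Call:
arm_command(increments=[[[0, 0, 0.3], [0, 0, 0], 0.1], [[0, 0, 0.6], [0, 0, 0], 0.1], [[0, 0, 0.9], [0, 0, 0], 0.1], [[0, 0, 1.0], [0, 0, 0], 0.1], [[0, 0, 1.0], [0, 0, 0], 0.1]])

```text
clock: 10.73
ee_pos: [0.6229, -0.0058, 0.1814]
ee_rot: [[0.001, 1.0, -0.0], [1.0, -0.001, 0.0], [0.0, -0.0, -1.0]]
wrist_force: [-0.2, -0.3, -2.2]
opening: 0.0275
finger_force: 50.0
```

Call:
arm_command(increments=[[[0, 0, 0.3], [0, 0, 0], 0.1], [[0, 0, 0.6], [0, 0, 0], 0.1], [[0, 0, 0.8], [0, 0, 0], 0.1], [[0, 0, 0.8], [0, 0, 0], 0.1], [[0, 0, 0.8], [0, 0, 0], 0.1]])

```text
clock: 11.15
ee_pos: [0.6233, -0.0058, 0.1745]
ee_rot: [[0.001, 1.0, 0.001], [1.0, -0.001, -0.0], [-0.0, 0.001, -1.0]]
wrist_force: [-2.0, -0.4, 6.8]
opening: 0.0273
finger_force: 50.0
```

Middle depth is about 73 mm, so a second blue. I hold a moment longer and move on to the right tube.

Call:
arm_command(increments=[[[0, 0, 0.1], [0, 0, 0], 0.1], [[0, 0, 0.1], [0, 0, 0], 0.1], [[0, 0, 0.1], [0, 0, 0], 0.1], [[0, 0, 0.1], [0, 0, 0], 0.1], [[0, 0, 0.1], [0, 0, 0], 0.1]])

```text
clock: 11.57
ee_pos: [0.6234, -0.0058, 0.1744]
ee_rot: [[0.001, 1.0, 0.002], [1.0, -0.001, -0.0], [-0.0, 0.002, -1.0]]
wrist_force: [-4.2, -0.2, 14.2]
opening: 0.0273
finger_force: 50.0
```

Call:
arm_command(increments=[[[0, 0, -3], [0, 0, 0], 0.1], [[0, 0, -6], [0, 0, 0], 0.1], [[0, 0, -9], [0, 0, 0], 0.1], [[0, 0, -11.5], [0, 0, 0], 0.1], [[0, 0, -11.5], [0, 0, 0], 0.1], [[0, 0, -11.5], [0, 0, 0], 0.1], [[0, 0, -11.5], [0, 0, 0], 0.1]])

```text
clock: 12.15
ee_pos: [0.6226, -0.0057, 0.2863]
ee_rot: [[0.001, 1.0, -0.002], [1.0, -0.001, 0.0], [0.0, -0.002, -1.0]]
wrist_force: [0.4, 0.8, -1.3]
opening: 0.0272
finger_force: 50.0
```

```bash
python3 - <<'E'
from h import *
go((.618,-.153,.29))
E
```

```text
clk 12.15 pos [ 0.6226 -0.0057  0.2863] F [ 0.4407  0.7527 -1.3341] open 0.0272 turn [-0.0017 -0.0001 -0.001 ]
 to (0.618, -0.153, 0.29) -> [-14.73  -0.44  -0.37]
```

Call:
arm_command(increments=[[[-14.7, -0.4, 0], [0, 0, 0], 0.1], [[-14.7, -0.4, 0], [0, 0, 0], 0.1], [[-14.7, -0.4, 0], [0, 0, 0], 0.1], [[-14.7, -0.4, 0], [0, 0, 0], 0.1], [[-14.7, -0.4, 0], [0, 0, 0], 0.1], [[-14.7, -0.4, 0], [0, 0, 0], 0.1], [[-14.7, -0.4, 0], [0, 0, 0], 0.1], [[-14.7, -0.4, 0], [0, 0, 0], 0.1]])

```text
clock: 12.82
ee_pos: [0.6188, -0.1514, 0.287]
ee_rot: [[-0.0, 1.0, -0.001], [1.0, 0.0, 0.001], [0.001, -0.001, -1.0]]
wrist_force: [0.1, 0.1, -1.9]
opening: 0.0274
finger_force: 50.0
```

Call:
arm_command(increments=[[[0, 0, 3], [0, 0, 0], 0.1], [[0, 0, 5], [0, 0, 0], 0.1], [[0, 0, 7], [0, 0, 0], 0.1], [[0, 0, 8.5], [0, 0, 0], 0.1], [[0, 0, 9.3], [0, 0, 0], 0.1], [[0, 0, 10], [0, 0, 0], 0.1], [[0, 0, 10.4], [0, 0, 0], 0.1], [[0, 0, 10.8], [0, 0, 0], 0.1], [[0, 0, 11], [0, 0, 0], 0.1], [[0, 0, 11], [0, 0, 0], 0.1]])

```text
clock: 13.65
ee_pos: [0.619, -0.1527, 0.1778]
ee_rot: [[0.001, 1.0, 0.0], [1.0, -0.001, -0.0], [-0.0, 0.0, -1.0]]
wrist_force: [-0.2, -0.7, -1.3]
opening: 0.0274
finger_force: 50.0
```

Call:
arm_command(increments=[[[0, 0, 0.3], [0, 0, 0], 0.1], [[0, 0, 0.6], [0, 0, 0], 0.1], [[0, 0, 0.9], [0, 0, 0], 0.1], [[0, 0, 0.9], [0, 0, 0], 0.1], [[0, 0, 0.9], [0, 0, 0], 0.1]])

```text
clock: 14.07
ee_pos: [0.6188, -0.1527, 0.1685]
ee_rot: [[0.001, 1.0, -0.0], [1.0, -0.001, 0.0], [0.0, -0.0, -1.0]]
wrist_force: [-0.6, -0.3, -2.1]
opening: 0.0272
finger_force: 50.0
```

Call:
arm_command(increments=[[[0, 0, 0.3], [0, 0, 0], 0.1], [[0, 0, 0.6], [0, 0, 0], 0.1], [[0, 0, 0.8], [0, 0, 0], 0.1], [[0, 0, 0.8], [0, 0, 0], 0.1], [[0, 0, 0.8], [0, 0, 0], 0.1]])

```text
clock: 14.48
ee_pos: [0.6188, -0.1527, 0.1605]
ee_rot: [[0.001, 1.0, -0.0], [1.0, -0.001, 0.0], [0.0, -0.0, -1.0]]
wrist_force: [-0.8, 0.1, -1.3]
opening: 0.0275
finger_force: 50.0
```

Depth is 87 mm with no contact yet, so gold will fit. I carry on to the bottom.

Call:
arm_command(increments=[[[0, 0, 0.3], [0, 0, 0], 0.1], [[0, 0, 0.6], [0, 0, 0], 0.1], [[0, 0, 0.8], [0, 0, 0], 0.1], [[0, 0, 0.8], [0, 0, 0], 0.1], [[0, 0, 0.8], [0, 0, 0], 0.1]])

```text
clock: 14.9
ee_pos: [0.6192, -0.1529, 0.1538]
ee_rot: [[0.001, 1.0, 0.001], [1.0, -0.001, -0.0], [-0.0, 0.001, -1.0]]
wrist_force: [-2.6, 0.6, 9.0]
opening: 0.0275
finger_force: 50.0
```

Right depth is about 94 mm, so it takes a gold. I hold, lift, and return the rod.

Call:
arm_command(increments=[[[0, 0, 0.1], [0, 0, 0], 0.1], [[0, 0, 0.1], [0, 0, 0], 0.1], [[0, 0, 0.1], [0, 0, 0], 0.1], [[0, 0, 0.1], [0, 0, 0], 0.1], [[0, 0, 0.1], [0, 0, 0], 0.1]])

```text
clock: 15.32
ee_pos: [0.6194, -0.153, 0.1537]
ee_rot: [[0.001, 1.0, 0.002], [1.0, -0.001, -0.001], [-0.001, 0.002, -1.0]]
wrist_force: [-3.9, 0.6, 16.7]
opening: 0.0273
finger_force: 50.0
```

Call:
arm_command(increments=[[[0, 0, -3], [0, 0, 0], 0.1], [[0, 0, -6], [0, 0, 0], 0.1], [[0, 0, -9], [0, 0, 0], 0.1], [[0, 0, -12], [0, 0, 0], 0.1], [[0, 0, -13], [0, 0, 0], 0.1], [[-17, -10.7, -13], [0, 0, 0], 0.1], [[-17.8, -10.7, -13], [0, 0, 0], 0.1], [[-17.8, -10.7, -13], [0, 0, 0], 0.1], [[-17.8, -10.7, -13], [0, 0, 0], 0.1], [[-17.8, -10.7, -13], [0, 0, 0], 0.1]])

```text
clock: 16.15
ee_pos: [0.5102, -0.3319, 0.2803]
ee_rot: [[0.001, 1.0, -0.001], [1.0, -0.001, 0.001], [0.001, -0.001, -1.0]]
wrist_force: [1.5, -0.2, -1.4]
opening: 0.0279
finger_force: 50.0
```

Call:
arm_command(increments=[[[0, 0, 0], [0, 0, 0], 0.1], [[0, 0, 0], [0, 0, 0], 0.1], [[0, 0, 0], [0, 0, 0], 0.1]])

```text
clock: 16.4
ee_pos: [0.5116, -0.3303, 0.2807]
ee_rot: [[0.001, 1.0, -0.001], [1.0, -0.001, 0.001], [0.001, -0.001, -1.0]]
wrist_force: [0.4, 0.4, -1.2]
opening: 0.0274
finger_force: 50.0
```

```bash
python3 - <<'E'
from h import *
go((.512,-.331,.215),(.512,-.331,.138))
E
```

```text
clk 16.40 pos [ 0.5116 -0.3303  0.2807] F [ 0.3735  0.3529 -1.1993] open 0.0274 turn [-0.0008 -0.001  -0.0015]
 to (0.512, -0.331, 0.215) -> [-0.07  0.04  6.57]
 to (0.512, -0.331, 0.138) -> [-0.08  0.05 14.27]
```

Call:
arm_command(increments=[[[-0.1, 0, 3], [0, 0, 0], 0.1], [[-0.1, 0, 5.5], [0, 0, 0], 0.1], [[-0.1, 0, 7], [0, 0, 0], 0.1], [[-0.1, 0, 8], [0, 0, 0], 0.1], [[-0.1, 0, 8.5], [0, 0, 0], 0.1], [[-0.1, 0, 8.8], [0, 0, 0], 0.1], [[-0.1, 0, 8.8], [0, 0, 0], 0.1]])

```text
clock: 16.98
ee_pos: [0.5121, -0.3313, 0.1938]
ee_rot: [[0.0, 1.0, 0.0], [1.0, -0.0, -0.0], [-0.0, 0.0, -1.0]]
wrist_force: [0.2, -0.6, -1.1]
opening: 0.0273
finger_force: 50.0
```

The tip has entered the hole freely. I go down and release.

Call:
arm_command(increments=[[[0, 0, 2], [0, 0, 0], 0.1], [[0, 0, 3.5], [0, 0, 0], 0.1], [[0, 0, 4.8], [0, 0, 0], 0.1], [[0, 0, 5.4], [0, 0, 0], 0.1], [[0, 0, 5.6], [0, 0, 0], 0.1], [[0, 0, 5.6], [0, 0, 0], 0.1], [[0, 0, 5.6], [0, 0, 0], 0.1]])

```text
clock: 17.57
ee_pos: [0.5122, -0.332, 0.1387]
ee_rot: [[0.001, 1.0, 0.001], [1.0, -0.001, -0.001], [-0.001, 0.001, -1.0]]
wrist_force: [0.5, 0.3, -1.5]
opening: 0.0277
finger_force: 50.0
```

Call:
arm_command(increments=[[[0, 0, 0], [0, 0, 0], 0.6], [[0, 0, 0], [0, 0, 0], 0.6], [[0, 0, 0], [0, 0, 0], 0.6], [[0, 0, 0], [0, 0, 0], 0.6], [[0, 0, -3], [0, 0, 0], 0.6], [[0, 0, -7], [0, 0, 0], 0.6], [[0, 0, -11], [0, 0, 0], 0.6], [[0, 0, -11], [0, 0, 0], 0.6]])

```text
clock: 18.23
ee_pos: [0.514, -0.3333, 0.2559]
ee_rot: [[0.001, 1.0, 0.009], [1.0, -0.001, -0.007], [-0.007, 0.009, -1.0]]
wrist_force: [0.2, 0.6, 1.2]
opening: 0.0561
finger_force: 0.0
```

```bash
python3 - <<'E'
from h import *
go((.424,-.105,.24))
E
```

```text
clk 18.23 pos [ 0.514  -0.3333  0.2559] F [0.1773 0.6197 1.213 ] open 0.0561 turn [ 0.0094  0.0071 -0.0009]
 to (0.424, -0.105, 0.24) -> [22.83 -9.03  1.34]
```

Call:
arm_command(increments=[[[22.8, -9, 1], [0, 0, 0], 0.8], [[22.8, -9, 1], [0, 0, 0], 0.8], [[22.8, -9, 1], [0, 0, 0], 0.8], [[22.8, -9, 1], [0, 0, 0], 0.8], [[22.8, -9, 1], [0, 0, 0], 0.8], [[22.8, -9, 1], [0, 0, 0], 0.8], [[22.8, -9, 1], [0, 0, 0], 0.8], [[22.8, -9, 1], [0, 0, 0], 0.8], [[22.8, -9, 1], [0, 0, 0], 0.8], [[22.8, -9, 1], [0, 0, 0], 0.8]])

```text
clock: 19.07
ee_pos: [0.4225, -0.1044, 0.2378]
ee_rot: [[0.002, 1.0, 0.001], [1.0, -0.002, -0.0], [-0.0, 0.001, -1.0]]
wrist_force: [-0.3, -0.5, -0.5]
opening: 0.0747
finger_force: 0.0
```

```bash
cat >> h.py <<'E'
def blob(im,near,z,cal,rad=40):
    "white canister-top disc nearest a predicted pixel -> world xy at height z (im RGB)"
    hsv=cv2.cvtColor(np.ascontiguousarray(im),cv2.COLOR_RGB2HSV);m=((hsv[...,1]<70)&(hsv[...,2]>180)).astype(np.uint8)
    m=cv2.morphologyEx(m,cv2.MORPH_OPEN,np.ones((3,3)))
    n,_,st,ce=cv2.connectedComponentsWithStats(m)
    for i in range(1,n):
        if 60<st[i,4]<1200 and np.hypot(*(ce[i]-near))<rad: print("  blob",ce[i],st[i,4],st[i,2:4],px2w("wrist",*ce[i],z,cal))
E
python3 - <<'E'
from h import *
import cv2
c=get_calibration("wrist");im=read_camera("wrist");cv2.imwrite("pics/w5.png",im[:,:,::-1])
for n,p in dict(gB=(.424,-.105,.086),rB=(.4226,.0101,.05),tr=(.6187,-.1533,.12)).items():
    q=w2px("wrist",p,c);print(n,q);blob(im,q,p[2],c)
go((.424,-.105,.054))
t=read_camera("top");cv2.imwrite("pics/top5.png",t[:,:,::-1])
E
```

```text
gB [254.7757 180.5603]
  blob [256.5328 180.612 ] 366 [22 21] [ 0.4259 -0.1051  0.086 ]
rB [253.2298  78.0254]
  blob [253.5647  76.6656] 317 [20 20] [0.423  0.0117 0.05  ]
tr [421.9219 228.5128]
  blob [433.8133 211.3067] 75 [18  7] [ 0.6318 -0.1324  0.12  ]
clk 19.12 pos [ 0.4224 -0.1044  0.2376] F [ 0.4407 -0.4002 -0.1785] open 0.0745 turn [ 0.0002  0.0002 -0.0021]
 to (0.424, -0.105, 0.054) -> [-0.05  0.16 18.36]
```

View pics/w5.png

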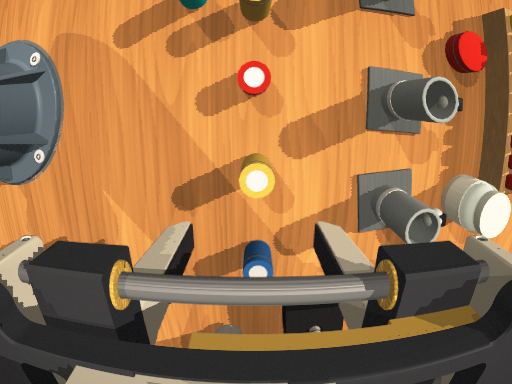

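The gold canister is at pixel (256.5,180.6), world (0.425,−0.105). I grasp it, with 25 N of grip.

Call:
arm_command(increments=[[[0, 0.3, 4], [0, 0, 0], 0.8], [[0, 0.3, 8], [0, 0, 0], 0.8], [[0, 0.3, 12], [0, 0, 0], 0.8], [[0, 0.3, 15], [0, 0, 0], 0.8], [[0, 0.3, 17.5], [0, 0, 0], 0.8], [[0, 0.3, 18.4], [0, 0, 0], 0.8], [[0, 0.3, 18.4], [0, 0, 0], 0.8], [[0, 0.3, 18.4], [0, 0, 0], 0.3], [[0, 0.3, 18.4], [0, 0, 0], 0.3], [[0, 0.3, 18.4], [0, 0, 0], 0.3]], force=25)

```text
clock: 20.0
ee_pos: [0.4258, -0.1039, 0.055]
ee_rot: [[0.001, 1.0, 0.002], [1.0, -0.001, -0.001], [-0.001, 0.002, -1.0]]
wrist_force: [-0.0, -0.6, 0.4]
opening: 0.0588
finger_force: 0.0
```

Call:
arm_command(increments=[[[0, 0, 0], [0, 0, 0], 0.3], [[0, 0, 0], [0, 0, 0], 0.3], [[0, 0, -4], [0, 0, 0], 0.3], [[0, 0, -8], [0, 0, 0], 0.3], [[0, 0, -12], [0, 0, 0], 0.3], [[0, 0, -14], [0, 0, 0], 0.3], [[0, 0, -14], [0, 0, 0], 0.3], [[0, 0, -14], [0, 0, 0], 0.3]])

```text
clock: 20.67
ee_pos: [0.4253, -0.1037, 0.1946]
ee_rot: [[0.001, 1.0, 0.003], [1.0, -0.001, -0.001], [-0.001, 0.003, -1.0]]
wrist_force: [0.3, -0.2, -0.1]
opening: 0.0279
finger_force: 0.0
```

```bash
python3 - <<'E'
from h import *
go((.6187,-.1533,.19))
E
```

```text
clk 20.67 pos [ 0.4253 -0.1037  0.1946] F [ 0.3328 -0.244  -0.1252] open 0.0279 turn [ 0.0026  0.0009 -0.001 ]
 to (0.6187, -0.1533, 0.19) -> [-4.95 19.34  0.52]
```

The fingers hadn't closed before the lift, so I came up empty. I'll look again.

Call:
arm_command(increments=[[[0, 0, -4], [0, 0, 0], 0.8], [[0, 0, -4], [0, 0, 0], 0.8], [[0, 0, -4], [0, 0, 0], 0.8], [[0, 0, -4], [0, 0, 0], 0.8], [[0, 0, -4], [0, 0, 0], 0.8], [[0, 0, -4], [0, 0, 0], 0.8]])

```text
clock: 21.17
ee_pos: [0.4244, -0.1034, 0.2325]
ee_rot: [[0.001, 1.0, -0.002], [1.0, -0.001, 0.001], [0.001, -0.002, -1.0]]
wrist_force: [-0.2, 0.3, 0.1]
opening: 0.063
finger_force: 0.0
```

```bash
python3 - <<'E'
from h import *
c=get_calibration("wrist");im=read_camera("wrist")
q=w2px("wrist",(.425,-.105,.086),c);blob(im,q,.086,c)
go((.425,-.105,.054))
cv2.imwrite("pics/w6.png",im[:,:,::-1])
E
```

```text
blob [254.8445 182.9517] 373 [22 21] [ 0.4256 -0.1052  0.086 ]
clk 21.22 pos [ 0.4245 -0.1034  0.2327] F [-0.0434  0.4681  0.8773] open 0.0674 turn [-0.0017 -0.0006 -0.001 ]
 to (0.425, -0.105, 0.054) -> [-0.17  0.08 17.87]
```

View pics/w6.png

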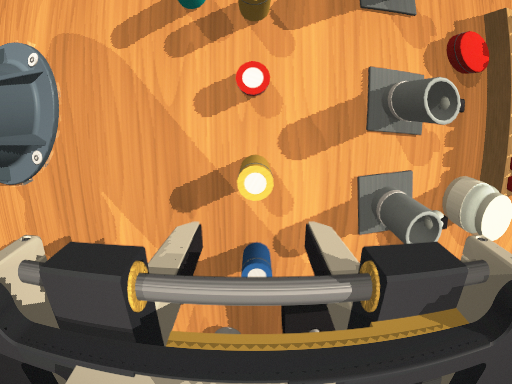

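The gold still stands in place at (255,183). I repeat, this time allowing enough time to close.

Call:
arm_command(increments=[[[-0.1, 0.1, 4], [0, 0, 0], 0.8], [[-0.1, 0.1, 8], [0, 0, 0], 0.8], [[-0.1, 0.1, 12], [0, 0, 0], 0.8], [[-0.1, 0.1, 15], [0, 0, 0], 0.8], [[-0.1, 0.1, 17], [0, 0, 0], 0.8], [[-0.1, 0.1, 17.9], [0, 0, 0], 0.8], [[-0.1, 0.1, 17.9], [0, 0, 0], 0.8]], force=25)

```text
clock: 21.8
ee_pos: [0.4249, -0.1042, 0.053]
ee_rot: [[0.001, 1.0, -0.003], [1.0, -0.001, 0.001], [0.001, -0.003, -1.0]]
wrist_force: [0.3, 0.6, -0.5]
opening: 0.0742
finger_force: 0.0
```

Call:
arm_command(increments=[[[0, 0, 0], [0, 0, 0], 0.3], [[0, 0, 0], [0, 0, 0], 0.3], [[0, 0, 0], [0, 0, 0], 0.3], [[0, 0, 0], [0, 0, 0], 0.3], [[0, 0, 0], [0, 0, 0], 0.3], [[0, 0, 0], [0, 0, 0], 0.3], [[0, 0, 0], [0, 0, 0], 0.3], [[0, 0, 0], [0, 0, 0], 0.3]])

```text
clock: 22.47
ee_pos: [0.4262, -0.1047, 0.0551]
ee_rot: [[0.001, 1.0, 0.001], [1.0, -0.001, -0.0], [-0.0, 0.001, -1.0]]
wrist_force: [-1.4, -0.3, 6.0]
opening: 0.0395
finger_force: 25.0
```

Call:
arm_command(increments=[[[0, 0, -4], [0, 0, 0], 0.3], [[0, 0, -8], [0, 0, 0], 0.3], [[0, 0, -12], [0, 0, 0], 0.3], [[0, 0, -14], [0, 0, 0], 0.3], [[0, 0, -14], [0, 0, 0], 0.3], [[0, 0, -14], [0, 0, 0], 0.3]])

```text
clock: 22.97
ee_pos: [0.4261, -0.1046, 0.195]
ee_rot: [[0.001, 1.0, 0.002], [1.0, -0.001, -0.001], [-0.001, 0.002, -1.0]]
wrist_force: [1.0, -0.7, -1.1]
opening: 0.0392
finger_force: 25.0
```

```bash
python3 - <<'E'
from h import *
go((.6187,-.1533,.19))
E
```

```text
clk 22.97 pos [ 0.4261 -0.1046  0.195 ] F [ 0.9635 -0.7039 -1.1484] open 0.0392 turn [ 0.0016  0.0006 -0.001 ]
 to (0.6187, -0.1533, 0.19) -> [-4.85 19.27  0.53]
```

Call:
arm_command(increments=[[[-4.9, 19.2, 0], [0, 0, 0], 0.3], [[-4.9, 19.2, 0], [0, 0, 0], 0.3], [[-4.9, 19.2, 0], [0, 0, 0], 0.3], [[-4.9, 19.2, 0], [0, 0, 0], 0.3], [[-4.9, 19.2, 0], [0, 0, 0], 0.3], [[-4.9, 19.2, 0], [0, 0, 0], 0.3], [[-4.9, 19.2, 0], [0, 0, 0], 0.3], [[-4.9, 19.2, 0], [0, 0, 0], 0.3], [[-4.9, 19.2, 0], [0, 0, 0], 0.3]])

```text
clock: 23.72
ee_pos: [0.6167, -0.1534, 0.1937]
ee_rot: [[0.001, 1.0, -0.002], [1.0, -0.001, 0.001], [0.001, -0.002, -1.0]]
wrist_force: [0.4, 0.2, -0.7]
opening: 0.0394
finger_force: 25.0
```

```bash
python3 - <<'E'
from h import *
go((.6187,-.1533,.19))
im=read_camera("wrist");s=read_camera("side")
a=cv2.resize(im[130:280,180:330],None,fx=3,fy=3,interpolation=cv2.INTER_CUBIC);b=cv2.resize(s[190:265,235:310],None,fx=6,fy=6,interpolation=cv2.INTER_CUBIC)
b=b[:,:350]
cv2.imwrite("pics/ws7.png",np.hstack([a,b])[:,:,::-1])
p=observe()["ee_pos"];print("side: canister bottom",(w2px("side",p-np.array([0,0,.055]))-[235,190])*6,"rim pred",(w2px("side",(.6187,-.1533,.12))-[235,190])*6,"wrist rim",(w2px("wrist",(.6187,-.1533,.12))-[180,130])*3,"can bottom",(w2px("wrist",p-np.array([0,0,.055]))-[180,130])*3)
E
```

```text
clk 23.72 pos [ 0.6167 -0.1534  0.1937] F [ 0.3644  0.207  -0.6517] open 0.0394 turn [-0.002  -0.0006 -0.001 ]
 to (0.6187, -0.1533, 0.19) -> [0.01 0.2  0.37]
side: canister bottom [228.3001 177.1638] rim pred [229.4671 205.019 ] wrist rim [226.4043 212.2209] can bottom [220.5987 235.2457]
```

View pics/ws7.png

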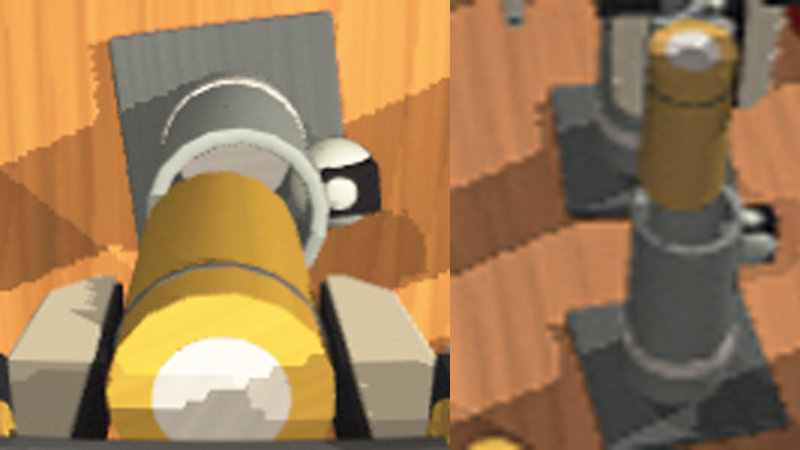

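In the wrist crop the rim is centred at about (238,213) and the canister foot at about (228,234). The side crop shows the two nearly aligned. A shift of +2.5 mm in x is needed, and then I insert.

Call:
arm_command(increments=[[[0, 0.27, 0], [0, 0, 0], 0.3], [[0, 0.27, 0], [0, 0, 0], 0.3], [[0, 0.27, 1.2], [0, 0, 0], 0.3], [[0, 0.27, 1.8], [0, 0, 0], 0.3], [[0, 0.27, 2.1], [0, 0, 0], 0.3], [[0, 0.27, 2.4], [0, 0, 0], 0.3], [[0, 0.27, 2.7], [0, 0, 0], 0.3], [[0, 0.27, 2.7], [0, 0, 0], 0.3]])

```text
clock: 24.48
ee_pos: [0.6207, -0.1537, 0.1671]
ee_rot: [[0.001, 1.0, 0.0], [1.0, -0.001, 0.0], [0.0, 0.0, -1.0]]
wrist_force: [1.3, -0.5, -1.7]
opening: 0.0393
finger_force: 25.0
```

It's 8 mm in with no resistance. I go further.

Call:
arm_command(increments=[[[0, 0, 0.3], [0, 0, 0], 0.3], [[0, 0, 0.6], [0, 0, 0], 0.3], [[0, 0, 0.9], [0, 0, 0], 0.3], [[0, 0, 1.2], [0, 0, 0], 0.3], [[0, 0, 1.4], [0, 0, 0], 0.3], [[0, 0, 1.4], [0, 0, 0], 0.3], [[0, 0, 1.4], [0, 0, 0], 0.3]])

```text
clock: 25.07
ee_pos: [0.6207, -0.1537, 0.1534]
ee_rot: [[0.001, 1.0, 0.0], [1.0, -0.001, 0.0], [0.0, 0.0, -1.0]]
wrist_force: [2.8, -0.3, -2.9]
opening: 0.0395
finger_force: 25.0
```

Call:
arm_command(increments=[[[0, 0, 0], [0, 0, 0], 0.8], [[0, 0, 0], [0, 0, 0], 0.8], [[0, 0, 0], [0, 0, 0], 0.8], [[0, 0, 0], [0, 0, 0], 0.8], [[0, 0, -3], [0, 0, 0], 0.8], [[0, 0, -7], [0, 0, 0], 0.8], [[0, 0, -10], [0, 0, 0], 0.8], [[0, 0, -10], [0, 0, 0], 0.8], [[0, 0, -10], [0, 0, 0], 0.8]])

```text
clock: 25.82
ee_pos: [0.6211, -0.1539, 0.2553]
ee_rot: [[0.001, 1.0, 0.003], [1.0, -0.001, -0.001], [-0.001, 0.003, -1.0]]
wrist_force: [-0.3, 0.3, -0.4]
opening: 0.0745
finger_force: 0.0
```

```bash
python3 - <<'E'
from h import *
c=get_calibration("wrist");im=read_camera("wrist")
q=w2px("wrist",(.6205,-.1537,.181),c);print(q);blob(im,q,.181,c)
go((.4263,-.2334,.24))
E
```

```text
[252.5479 200.7451]
  blob [267.4503 168.8447] 322 [55 22] [ 0.6328 -0.1262  0.181 ]
  blob [253.2275 202.437 ] 611 [28 28] [ 0.6211 -0.1552  0.181 ]
clk 25.87 pos [ 0.6204 -0.1537  0.2535] F [ 0.4431  0.0714 -0.5599] open 0.0744 turn [ 0.     0.    -0.001]
 to (0.4263, -0.2334, 0.24) -> [ -7.99 -19.4    1.35]
```

The gold stands in the right mouth. Next is the blue near the holder.

Call:
arm_command(increments=[[[-8, -19.4, 1], [0, 0, 0], 0.8], [[-8, -19.4, 1], [0, 0, 0], 0.8], [[-8, -19.4, 1], [0, 0, 0], 0.8], [[-8, -19.4, 1], [0, 0, 0], 0.8], [[-8, -19.4, 1], [0, 0, 0], 0.8], [[-8, -19.4, 1], [0, 0, 0], 0.8], [[-8, -19.4, 1], [0, 0, 0], 0.8], [[-8, -19.4, 1], [0, 0, 0], 0.8], [[-8, -19.4, 1], [0, 0, 0], 0.8]])

```text
clock: 26.62
ee_pos: [0.4272, -0.2332, 0.2431]
ee_rot: [[0.0, 1.0, -0.001], [1.0, -0.0, 0.001], [0.001, -0.001, -1.0]]
wrist_force: [-0.8, 0.1, 0.6]
opening: 0.0743
finger_force: 0.0
```

```bash
python3 - <<'E'
from h import *
c=get_calibration("wrist");im=read_camera("wrist")
q=w2px("wrist",(.4263,-.2334,.068),c);print(q);blob(im,q,.068,c)
go((.4263,-.2334,.038))
E
```

```text
[252.7257 175.7645]
  blob [254.0772 175.2849] 337 [21 20] [ 0.4279 -0.2328  0.068 ]
clk 26.67 pos [ 0.4273 -0.233   0.2431] F [ 0.451  -0.481   0.1582] open 0.0746 turn [-0.0005 -0.0006  0.0001]
 to (0.4263, -0.2334, 0.038) -> [-0.05 -0.09 20.51]
```

Call:
arm_command(increments=[[[0, 0, 4], [0, 0, 0], 0.8], [[0, 0, 8], [0, 0, 0], 0.8], [[0, 0, 12], [0, 0, 0], 0.8], [[0, 0, 16], [0, 0, 0], 0.8], [[0, 0, 19], [0, 0, 0], 0.8], [[0, 0, 20.5], [0, 0, 0], 0.8], [[0, 0, 20.5], [0, 0, 0], 0.8], [[0, 0, 20.5], [0, 0, 0], 0.8]])

```text
clock: 27.33
ee_pos: [0.4268, -0.233, 0.0382]
ee_rot: [[-0.0, 1.0, -0.001], [1.0, 0.0, 0.001], [0.001, -0.001, -1.0]]
wrist_force: [1.0, -0.7, 0.1]
opening: 0.0745
finger_force: 0.0
```

Call:
arm_command(increments=[[[0, 0, 0], [0, 0, 0], 0.3], [[0, 0, 0], [0, 0, 0], 0.3], [[0, 0, 0], [0, 0, 0], 0.3], [[0, 0, 0], [0, 0, 0], 0.3], [[0, 0, 0], [0, 0, 0], 0.3], [[0, 0, 0], [0, 0, 0], 0.3], [[0, 0, 0], [0, 0, 0], 0.3], [[0, 0, 0], [0, 0, 0], 0.3]])

```text
clock: 28.0
ee_pos: [0.4267, -0.2337, 0.039]
ee_rot: [[0.001, 1.0, 0.001], [1.0, -0.001, -0.0], [-0.0, 0.001, -1.0]]
wrist_force: [0.7, -0.4, 3.4]
opening: 0.0394
finger_force: 24.9
```

Call:
arm_command(increments=[[[0, 0, -4], [0, 0, 0], 0.3], [[0, 0, -8], [0, 0, 0], 0.3], [[0, 0, -12], [0, 0, 0], 0.3], [[0, 0, -16], [0, 0, 0], 0.3], [[0, 0, -20], [0, 0, 0], 0.3], [[0, 0, -20], [0, 0, 0], 0.3], [[0, 0, -20], [0, 0, 0], 0.3]])

```text
clock: 28.58
ee_pos: [0.427, -0.2339, 0.24]
ee_rot: [[0.001, 1.0, 0.003], [1.0, -0.001, -0.002], [-0.002, 0.003, -1.0]]
wrist_force: [0.2, 1.0, -1.6]
opening: 0.0396
finger_force: 24.9
```

```bash
python3 - <<'E'
from h import *
go((.6245,-.006,.175))
E
```

```text
clk 28.58 pos [ 0.427  -0.2339  0.24  ] F [ 0.1937  0.9677 -1.5798] open 0.0396 turn [ 0.0028  0.002  -0.001 ]
 to (0.6245, -0.006, 0.175) -> [22.82 19.71  6.52]
```

Call:
arm_command(increments=[[[22.75, 19.8, 0], [0, 0, 0], 0.3], [[22.75, 19.8, 0], [0, 0, 0], 0.3], [[22.75, 19.8, 0], [0, 0, 0], 0.3], [[22.75, 19.8, 0], [0, 0, 0], 0.3], [[22.75, 19.8, 0], [0, 0, 0], 0.3], [[22.75, 19.8, 0], [0, 0, 0], 0.3], [[22.75, 19.8, 0], [0, 0, 0], 0.3], [[22.75, 19.8, 0], [0, 0, 0], 0.3], [[22.75, 19.8, 6.3], [0, 0, 0], 0.3], [[22.75, 19.8, 6.3], [0, 0, 0], 0.3]])

```text
clock: 29.42
ee_pos: [0.6232, -0.0053, 0.1705]
ee_rot: [[-0.001, 1.0, -0.005], [1.0, 0.001, 0.0], [0.0, -0.005, -1.0]]
wrist_force: [-0.1, 1.1, -2.5]
opening: 0.0393
finger_force: 24.9
```

Call:
arm_command(increments=[[[0, 0, 0], [0, 0, 0], 0.3], [[0, 0, 0], [0, 0, 0], 0.3], [[0, 0, 0], [0, 0, 0], 0.3]])

```text
clock: 29.67
ee_pos: [0.625, -0.0066, 0.1764]
ee_rot: [[0.001, 1.0, 0.001], [1.0, -0.001, -0.0], [-0.0, 0.001, -1.0]]
wrist_force: [-0.6, 0.3, -0.4]
opening: 0.0395
finger_force: 24.9
```

```bash
python3 - <<'E'
from h import *
go((.625,-.007,.179))
im=read_camera("wrist");s=read_camera("side")
p=observe()["ee_pos"];r=(.624,-.006,.12)
so=(w2px("side",r)-[38,40]).astype(int)
a=cv2.resize(im[130:280,180:330],None,fx=3,fy=3,interpolation=cv2.INTER_CUBIC);b=cv2.resize(s[so[1]:so[1]+75,so[0]:so[0]+75],None,fx=6,fy=6,interpolation=cv2.INTER_CUBIC)[:,:350]
cv2.imwrite("pics/ws8.png",np.hstack([a,b])[:,:,::-1])
print("side can bottom",(w2px("side",p-np.array([0,0,.039]))-so)*6+[450,0],"rim",(w2px("side",r)-so)*6+[450,0],"wrist rim",(w2px("wrist",r)-[180,130])*3,"can bottom",(w2px("wrist",p-np.array([0,0,.039]))-[180,130])*3)
E
```

```text
clk 29.67 pos [ 0.625  -0.0066  0.1764] F [-0.5653  0.2545 -0.4397] open 0.0395 turn [ 0.0005  0.0001 -0.0014]
 to (0.625, -0.007, 0.179) -> [-0.04 -0.   -0.26]
side can bottom [687.322  216.4972] rim [682.6478 242.3989] wrist rim [214.9013 230.3504] can bottom [220.4217 256.3064]
```

View pics/ws8.png

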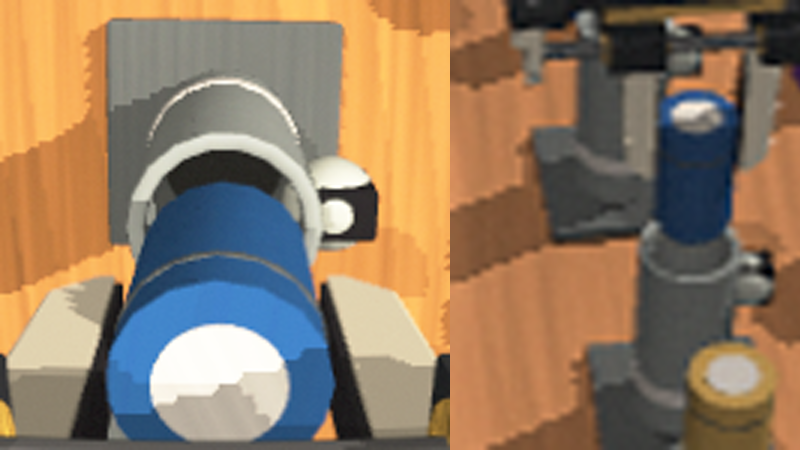

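In the wrist crop both rim and canister axis sit at about x=225, and the side crop agrees, so they're aligned. I insert.

Call:
arm_command(increments=[[[0, 0, 1], [0, 0, 0], 0.3], [[0, 0, 1.6], [0, 0, 0], 0.3], [[0, 0, 1.9], [0, 0, 0], 0.3], [[0, 0, 2.2], [0, 0, 0], 0.3], [[0, 0, 2.5], [0, 0, 0], 0.3], [[0, 0, 2.5], [0, 0, 0], 0.3]])

```text
clock: 30.27
ee_pos: [0.6246, -0.0062, 0.15]
ee_rot: [[0.001, 1.0, -0.0], [1.0, -0.001, 0.0], [0.0, -0.0, -1.0]]
wrist_force: [-0.0, -0.4, -1.9]
opening: 0.0396
finger_force: 24.9
```

Bottom at 0.111 with no resistance. I lower to the catch.

Call:
arm_command(increments=[[[0, 0, 0.3], [0, 0, 0], 0.3], [[0, 0, 0.6], [0, 0, 0], 0.3], [[0, 0, 0.9], [0, 0, 0], 0.3], [[0, 0, 1.2], [0, 0, 0], 0.3], [[0, 0, 1.3], [0, 0, 0], 0.3], [[0, 0, 1.3], [0, 0, 0], 0.3]])

```text
clock: 30.77
ee_pos: [0.6247, -0.0062, 0.1374]
ee_rot: [[0.001, 1.0, -0.0], [1.0, -0.001, 0.0], [0.0, -0.0, -1.0]]
wrist_force: [1.6, 0.4, -2.3]
opening: 0.0397
finger_force: 24.9
```

Call:
arm_command(increments=[[[0, 0, 0], [0, 0, 0], 0.8], [[0, 0, 0], [0, 0, 0], 0.8], [[0, 0, 0], [0, 0, 0], 0.8], [[0, 0, 0], [0, 0, 0], 0.8], [[0, 0, -3], [0, 0, 0], 0.8], [[0, 0, -7], [0, 0, 0], 0.8], [[0, 0, -11], [0, 0, 0], 0.8], [[0, 0, -11], [0, 0, 0], 0.8], [[0, 0, -11], [0, 0, 0], 0.8]])

```text
clock: 31.52
ee_pos: [0.6256, -0.0063, 0.2501]
ee_rot: [[0.001, 1.0, 0.005], [1.0, -0.001, -0.0], [-0.0, 0.005, -1.0]]
wrist_force: [-0.0, -0.3, 0.3]
opening: 0.0745
finger_force: 0.0
```

```bash
python3 - <<'E'
from h import *
c=get_calibration("wrist");im=read_camera("wrist")
q=w2px("wrist",(.6247,-.006,.163),c);print(q);blob(im,q,.163,c)
go((.4416,.2263,.24))
E
```

```text
[251.9769 196.4047]
  blob [268.578  170.2919] 346 [55 27] [0.6392 0.0176 0.163 ]
  blob [251.6023 195.9346] 596 [28 27] [ 0.6244 -0.0056  0.163 ]
clk 31.57 pos [ 0.6248 -0.0062  0.248 ] F [-0.8036 -0.6018 -0.6319] open 0.0746 turn [ 0.001   0.0001 -0.001 ]
 to (0.4416, 0.2263, 0.24) -> [ 23.24 -18.34   0.78]
```

The blue stands in the middle mouth. Next is the blue at (0.44,0.226) for the left tube.

Call:
arm_command(increments=[[[23.2, -18.3, 0.5], [0, 0, 0], 0.8], [[23.2, -18.3, 0.5], [0, 0, 0], 0.8], [[23.2, -18.3, 0.5], [0, 0, 0], 0.8], [[23.2, -18.3, 0.5], [0, 0, 0], 0.8], [[23.2, -18.3, 0.5], [0, 0, 0], 0.8], [[23.2, -18.3, 0.5], [0, 0, 0], 0.8], [[23.2, -18.3, 0.5], [0, 0, 0], 0.8], [[23.2, -18.3, 0.5], [0, 0, 0], 0.8], [[23.2, -18.3, 0.5], [0, 0, 0], 0.8], [[23.2, -18.3, 0.5], [0, 0, 0], 0.8]])

```text
clock: 32.4
ee_pos: [0.4419, 0.2256, 0.2418]
ee_rot: [[0.0, 1.0, -0.001], [1.0, -0.0, -0.001], [-0.001, -0.001, -1.0]]
wrist_force: [-0.1, -0.1, -0.7]
opening: 0.0743
finger_force: 0.0
```

```bash
python3 - <<'E'
from h import *
c=get_calibration("wrist");im=read_camera("wrist")
q=w2px("wrist",(.4416,.2263,.068),c);print(q);blob(im,q,.068,c,60)
u,v=q.astype(int);print(im[v-12:v+13:3,u-12:u+13:6].reshape(-1,3)[:6])
go((.4416,.2263,.038))
E
```

```text
[253.2994 174.9991]
  blob [254.9327 172.5965] 342 [21 20] [0.4435 0.2292 0.068 ]
[[ 44  63  83]
 [ 55 110 168]
 [ 58 111 169]
 [ 53 109 168]
 [ 55 111 170]
 [ 53 111 170]]
clk 32.45 pos [0.4423 0.2252 0.2419] F [ 0.0842 -0.4949 -0.0012] open 0.0749 turn [-0.001   0.0007 -0.0015]
 to (0.4416, 0.2263, 0.038) -> [ 0.13 -0.05 20.39]
```

Call:
arm_command(increments=[[[0.33, 0.1, 4], [0, 0, 0], 0.8], [[0.33, 0.1, 8], [0, 0, 0], 0.8], [[0.33, 0.1, 12], [0, 0, 0], 0.8], [[0.33, 0.1, 16], [0, 0, 0], 0.8], [[0.33, 0.1, 19], [0, 0, 0], 0.8], [[0.33, 0.1, 20.4], [0, 0, 0], 0.8], [[0.33, 0.1, 20.4], [0, 0, 0], 0.8], [[0.33, 0.1, 20.4], [0, 0, 0], 0.8]])

```text
clock: 33.12
ee_pos: [0.4434, 0.2282, 0.0382]
ee_rot: [[0.003, 1.0, -0.001], [1.0, -0.003, -0.001], [-0.001, -0.001, -1.0]]
wrist_force: [0.2, 0.2, 0.3]
opening: 0.0742
finger_force: 0.0
```

Call:
arm_command(increments=[[[0, 0, 0], [0, 0, 0], 0.3], [[0, 0, 0], [0, 0, 0], 0.3], [[0, 0, 0], [0, 0, 0], 0.3], [[0, 0, 0], [0, 0, 0], 0.3], [[0, 0, 0], [0, 0, 0], 0.3], [[0, 0, 0], [0, 0, 0], 0.3], [[0, 0, 0], [0, 0, 0], 0.3], [[0, 0, 0], [0, 0, 0], 0.3]])

```text
clock: 33.78
ee_pos: [0.4431, 0.2293, 0.039]
ee_rot: [[0.001, 1.0, 0.0], [1.0, -0.001, 0.0], [0.0, 0.0, -1.0]]
wrist_force: [-0.9, 0.3, 5.4]
opening: 0.039
finger_force: 25.0
```

Call:
arm_command(increments=[[[0, 0, -4], [0, 0, 0], 0.3], [[0, 0, -8], [0, 0, 0], 0.3], [[0, 0, -12], [0, 0, 0], 0.3], [[0, 0, -16], [0, 0, 0], 0.3], [[0, 0, -18], [0, 0, 0], 0.3], [[0, 0, -18], [0, 0, 0], 0.3], [[0, 0, -18], [0, 0, 0], 0.3]])

```text
clock: 34.37
ee_pos: [0.443, 0.2293, 0.2188]
ee_rot: [[0.001, 1.0, 0.001], [1.0, -0.001, 0.0], [0.0, 0.001, -1.0]]
wrist_force: [0.4, 0.3, -1.2]
opening: 0.0395
finger_force: 25.0
```

```bash
python3 - <<'E'
from h import *
go((.6155,.173,.179))
E
```

```text
clk 34.37 pos [0.443  0.2293 0.2188] F [ 0.4014  0.2957 -1.1995] open 0.0395 turn [ 0.0012 -0.0005 -0.0009]
 to (0.6155, 0.173, 0.179) -> [-5.61 17.25  4.  ]
```

Call:
arm_command(increments=[[[-5.6, 17.25, 0], [0, 0, 0], 0.3], [[-5.6, 17.25, 0], [0, 0, 0], 0.3], [[-5.6, 17.25, 0], [0, 0, 0], 0.3], [[-5.6, 17.25, 0], [0, 0, 0], 0.3], [[-5.6, 17.25, 0], [0, 0, 0], 0.3], [[-5.6, 17.25, 2], [0, 0, 0], 0.3], [[-5.6, 17.25, 4], [0, 0, 0], 0.3], [[-5.6, 17.25, 4], [0, 0, 0], 0.3], [[-5.6, 17.25, 4], [0, 0, 0], 0.3], [[-5.6, 17.25, 4], [0, 0, 0], 0.3]])

```text
clock: 35.2
ee_pos: [0.6153, 0.1732, 0.1785]
ee_rot: [[0.001, 1.0, -0.001], [1.0, -0.001, -0.0], [-0.0, -0.001, -1.0]]
wrist_force: [-0.1, -0.0, 0.2]
opening: 0.0393
finger_force: 25.0
```

```bash
python3 - <<'E'
from h import *
go((.6155,.173,.179))
im=read_camera("wrist");s=read_camera("side")
p=observe()["ee_pos"];r=(.6148,.172,.12)
so=(w2px("side",r)-[38,40]).astype(int)
a=cv2.resize(im[130:280,180:330],None,fx=3,fy=3,interpolation=cv2.INTER_CUBIC);b=cv2.resize(s[so[1]:so[1]+75,so[0]:so[0]+75],None,fx=6,fy=6,interpolation=cv2.INTER_CUBIC)[:,:350]
cv2.imwrite("pics/ws9.png",np.hstack([a,b])[:,:,::-1])
print("side can bottom",(w2px("side",p-np.array([0,0,.039]))-so)*6+[450,0],"rim",(w2px("side",r)-so)*6+[450,0],"wrist rim",(w2px("wrist",r)-[180,130])*3,"can bottom",(w2px("wrist",p-np.array([0,0,.039]))-[180,130])*3)
E
```

```text
clk 35.20 pos [0.6153 0.1732 0.1785] F [-0.0902 -0.048   0.1647] open 0.0393 turn [-0.0006  0.0001 -0.0007]
 to (0.6155, 0.173, 0.179) -> [-0.02  0.02 -0.05]
side can bottom [682.9477 213.8005] rim [680.4225 245.136 ] wrist rim [216.9935 234.4099] can bottom [220.5115 256.2419]
```

View pics/ws9.png

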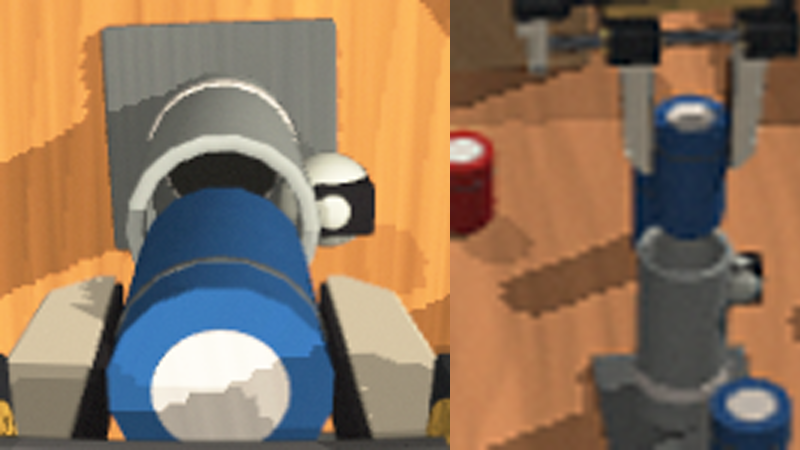

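The rim is at about x=223 in the wrist crop and the canister axis is about the same, so they're aligned. I insert with +0.5 mm in y.

Call:
arm_command(increments=[[[0.05, 0, 1], [0, 0, 0], 0.3], [[0.05, 0, 1.6], [0, 0, 0], 0.3], [[0.05, 0, 1.9], [0, 0, 0], 0.3], [[0.05, 0, 2.2], [0, 0, 0], 0.3], [[0.05, 0, 2.5], [0, 0, 0], 0.3], [[0.05, 0, 2.7], [0, 0, 0], 0.3], [[0.05, 0, 2.7], [0, 0, 0], 0.3]])

```text
clock: 35.88
ee_pos: [0.6153, 0.1735, 0.1512]
ee_rot: [[0.001, 1.0, -0.001], [1.0, -0.001, -0.0], [-0.0, -0.001, -1.0]]
wrist_force: [-0.5, 0.3, -0.6]
opening: 0.0395
finger_force: 25.0
```

Call:
arm_command(increments=[[[0, 0, 0.3], [0, 0, 0], 0.3], [[0, 0, 0.6], [0, 0, 0], 0.3], [[0, 0, 0.9], [0, 0, 0], 0.3], [[0, 0, 1.2], [0, 0, 0], 0.3], [[0, 0, 1.4], [0, 0, 0], 0.3], [[0, 0, 1.4], [0, 0, 0], 0.3]])

```text
clock: 36.38
ee_pos: [0.6151, 0.1736, 0.1371]
ee_rot: [[0.001, 1.0, -0.001], [1.0, -0.001, -0.0], [-0.0, -0.001, -1.0]]
wrist_force: [-0.5, 1.1, -1.3]
opening: 0.0399
finger_force: 25.0
```

Call:
arm_command(increments=[[[0, 0, 0], [0, 0, 0], 0.8], [[0, 0, 0], [0, 0, 0], 0.8], [[0, 0, 0], [0, 0, 0], 0.8], [[0, 0, 0], [0, 0, 0], 0.8], [[0, 0, -3], [0, 0, 0], 0.8], [[0, 0, -7], [0, 0, 0], 0.8], [[0, 0, -11], [0, 0, 0], 0.8], [[0, 0, -11.8], [0, 0, 0], 0.8], [[0, 0, -11.8], [0, 0, 0], 0.8]])

```text
clock: 37.13
ee_pos: [0.6167, 0.1738, 0.2593]
ee_rot: [[0.001, 1.0, 0.006], [1.0, -0.001, 0.001], [0.001, 0.006, -1.0]]
wrist_force: [-0.1, -0.3, -0.1]
opening: 0.0743
finger_force: 0.0
```

```bash
python3 - <<'E'
from h import *
c=get_calibration("wrist");im=read_camera("wrist")
q=w2px("wrist",(.615,.1725,.163),c);print(q);blob(im,q,.163,c)
go((.5122,-.332,.26))
E
```

```text
[250.9963 195.4673]
  blob [280.3594 168.7031] 64 [12  6] [0.6415 0.1975 0.163 ]
  blob [250.2441 194.2676] 553 [27 26] [0.6143 0.1736 0.163 ]
clk 37.18 pos [0.6157 0.1736 0.2565] F [ 0.3167 -0.5035 -0.7574] open 0.0746 turn [ 0.0021 -0.0004 -0.001 ]
 to (0.5122, -0.332, 0.26) -> [-50.57 -10.3   -0.4 ]
```

All three are standing in their mouths. I go back to fetch the rod.

Call:
arm_command(increments=[[[-50.6, -10.3, -0.4], [0, 0, 0], 0.6], [[-50.6, -10.3, -0.4], [0, 0, 0], 0.6], [[-50.6, -10.3, -0.4], [0, 0, 0], 0.6], [[-50.6, -10.3, -0.4], [0, 0, 0], 0.6], [[-50.6, -10.3, -0.4], [0, 0, 0], 0.6], [[-50.6, -10.3, -0.4], [0, 0, 0], 0.6], [[-50.6, -10.3, -0.4], [0, 0, 0], 0.6], [[-50.6, -10.3, -0.4], [0, 0, 0], 0.6], [[-50.6, -10.3, -0.4], [0, 0, 0], 0.6], [[-50.6, -10.3, -0.4], [0, 0, 0], 0.6]])

```text
clock: 38.02
ee_pos: [0.5304, -0.2362, 0.2568]
ee_rot: [[0.001, 1.0, -0.003], [1.0, -0.001, 0.001], [0.001, -0.003, -1.0]]
wrist_force: [0.4, -0.5, 0.3]
opening: 0.056
finger_force: 0.0
```

```bash
python3 - <<'E'
from h import *
go((.5122,-.332,.26))
E
```

```text
clk 38.02 pos [ 0.5304 -0.2362  0.2568] F [ 0.4234 -0.4675  0.3071] open 0.0560 turn [-0.0027 -0.0015 -0.0011]
 to (0.5122, -0.332, 0.26) -> [-9.58 -1.81 -0.33]
```

Call:
arm_command(increments=[[[-9.2, -1.75, 0], [0, 0, 0], 0.6], [[-9.2, -1.75, 0], [0, 0, 0], 0.6], [[-9.2, -1.75, 0], [0, 0, 0], 0.6], [[-9.2, -1.75, 0], [0, 0, 0], 0.6], [[-9.2, -1.75, 0], [0, 0, 0], 0.6], [[-9.2, -1.75, 0], [0, 0, 0], 0.6], [[-9.2, -1.75, 0], [0, 0, 0], 0.6]])

```text
clock: 38.6
ee_pos: [0.5147, -0.325, 0.2585]
ee_rot: [[-0.001, 1.0, -0.0], [1.0, 0.001, 0.001], [0.001, -0.0, -1.0]]
wrist_force: [-0.3, 0.9, -0.6]
opening: 0.0559
finger_force: 0.0
```

```bash
python3 - <<'E'
from h import *
go((.5122,-.332,.138))
c=get_calibration("wrist");im=read_camera("wrist")
hsv=cv2.cvtColor(np.ascontiguousarray(im),cv2.COLOR_RGB2HSV);m=((abs(hsv[...,0].astype(int)-28)<6)&(hsv[...,1]>200)&(hsv[...,2]>235)).astype(np.uint8)
n,_,st,ce=cv2.connectedComponentsWithStats(m)
print(w2px("wrist",(.5122,-.332,.18),c),[(ce[i],st[i]) for i in range(1,n) if st[i,4]>150])
E
```

```text
clk 38.60 pos [ 0.5147 -0.325   0.2585] F [-0.3324  0.8986 -0.6252] open 0.0559 turn [-0.0005 -0.0006  0.0007]
 to (0.5122, -0.332, 0.138) -> [-0.7  -0.25 12.05]
[250.6576 207.3817] [(array([252.0761, 205.889 ]), array([236, 184,  31,  39, 802], dtype=int32))]
```

Call:
arm_command(increments=[[[-0.65, -0.2, 0], [0, 0, 0], 0.6], [[-0.65, -0.2, 3], [0, 0, 0], 0.6], [[-0.65, -0.2, 6], [0, 0, 0], 0.6], [[-0.65, -0.2, 9], [0, 0, 0], 0.6], [[-0.65, -0.2, 11], [0, 0, 0], 0.6], [[-0.65, -0.2, 12.1], [0, 0, 0], 0.6], [[-0.65, -0.2, 12.1], [0, 0, 0], 0.6], [[-0.65, -0.2, 12.1], [0, 0, 0], 0.6]], force=50)

```text
clock: 39.32
ee_pos: [0.5126, -0.3332, 0.1385]
ee_rot: [[0.001, 1.0, 0.0], [1.0, -0.001, -0.0], [-0.0, 0.0, -1.0]]
wrist_force: [-0.4, -0.2, 0.3]
opening: 0.0559
finger_force: 0.0
```

Call:
arm_command(increments=[[[0, 0, 0], [0, 0, 0], 0.1], [[0, 0, 0], [0, 0, 0], 0.1], [[0, 0, 0], [0, 0, 0], 0.1], [[0, 0, 0], [0, 0, 0], 0.1], [[0, 0, 0], [0, 0, 0], 0.1], [[0, 0, 0], [0, 0, 0], 0.1], [[0, 0, 0], [0, 0, 0], 0.1], [[0, 0, 0], [0, 0, 0], 0.1]])

```text
clock: 39.98
ee_pos: [0.5125, -0.3333, 0.1384]
ee_rot: [[0.001, 1.0, 0.001], [1.0, -0.001, -0.001], [-0.001, 0.001, -1.0]]
wrist_force: [-1.3, 0.9, 4.9]
opening: 0.0273
finger_force: 50.0
```

```bash
python3 - <<'E'
from h import *
go()
E
```

```text
clk 39.98 pos [ 0.5125 -0.3333  0.1384] F [-1.3164  0.8525  4.9399] open 0.0273 turn [ 0.0006  0.0005 -0.001 ]
```

Call:
arm_command(increments=[[[0, 0, -3], [0, 0, 0], 0.1], [[0, 0, -7], [0, 0, 0], 0.1], [[0, 0, -11], [0, 0, 0], 0.1], [[0, 0, -15], [0, 0, 0], 0.1], [[0, 0, -19], [0, 0, 0], 0.1], [[0, 0, -21], [0, 0, 0], 0.1], [[50.6, 10.2, -21], [0, 0, 0], 0.1], [[50.6, 10.2, -21], [0, 0, 0], 0.1], [[50.6, 10.2, -21], [0, 0, 0], 0.1], [[50.6, 10.2, -21], [0, 0, 0], 0.1]])

```text
clock: 40.82
ee_pos: [0.5451, -0.168, 0.3474]
ee_rot: [[0.002, 1.0, -0.001], [1.0, -0.002, 0.0], [0.0, -0.001, -1.0]]
wrist_force: [-0.1, 0.4, -1.2]
opening: 0.0272
finger_force: 50.0
```

```bash
python3 - <<'E'
from h import *
go((.6147,.1732,.33))
E
```

```text
clk 40.82 pos [ 0.5451 -0.168   0.3474] F [-0.1292  0.3911 -1.2219] open 0.0272 turn [-0.0007 -0.0004 -0.0017]
 to (0.6147, 0.1732, 0.33) -> [34.13  6.9   1.75]
```

Call:
arm_command(increments=[[[34.3, 6.95, 0], [0, 0, 0], 0.1], [[34.3, 6.95, 0], [0, 0, 0], 0.1], [[34.3, 6.95, 0], [0, 0, 0], 0.1], [[34.3, 6.95, 0], [0, 0, 0], 0.1], [[34.3, 6.95, 0], [0, 0, 0], 0.1], [[34.3, 6.95, 0], [0, 0, 0], 0.1], [[34.3, 6.95, 0], [0, 0, 0], 0.1], [[34.3, 6.95, 0], [0, 0, 0], 0.1], [[34.3, 6.95, 0], [0, 0, 0], 0.1], [[34.3, 6.95, 0], [0, 0, 0], 0.1]])

```text
clock: 41.65
ee_pos: [0.6151, 0.1766, 0.3466]
ee_rot: [[-0.003, 1.0, -0.002], [1.0, 0.003, 0.0], [0.0, -0.002, -1.0]]
wrist_force: [-0.7, -0.8, -1.3]
opening: 0.0275
finger_force: 50.0
```

Call:
arm_command(increments=[[[0, 0, 0], [0, 0, 0], 0.1], [[0, 0, 0], [0, 0, 0], 0.1], [[0, 0, 0], [0, 0, 0], 0.1], [[0, 0, 0], [0, 0, 0], 0.1]])

```text
clock: 41.98
ee_pos: [0.6152, 0.1718, 0.3481]
ee_rot: [[0.003, 1.0, 0.0], [1.0, -0.003, -0.0], [-0.0, 0.0, -1.0]]
wrist_force: [0.6, -0.4, -1.8]
opening: 0.0274
finger_force: 50.0
```

```bash
python3 - <<'E'
from h import *
go((.6147,.1735,.30))
E
```

```text
clk 41.98 pos [0.6152 0.1718 0.3481] F [ 0.6443 -0.3832 -1.7677] open 0.0274 turn [ 0.0002  0.0001 -0.0026]
 to (0.6147, 0.1735, 0.3) -> [ 0.17 -0.06  4.81]
```

Call:
arm_command(increments=[[[0.15, 0, 3], [0, 0, 0], 0.1], [[0.15, 0, 5], [0, 0, 0], 0.1], [[0.15, 0, 5.8], [0, 0, 0], 0.1], [[0.15, 0, 6.5], [0, 0, 0], 0.1], [[0.15, 0, 7.2], [0, 0, 0], 0.1], [[0.15, 0, 7.9], [0, 0, 0], 0.1], [[0.15, 0, 8.2], [0, 0, 0], 0.1], [[0.15, 0, 8.2], [0, 0, 0], 0.1]])

```text
clock: 42.65
ee_pos: [0.6152, 0.1745, 0.2654]
ee_rot: [[0.001, 1.0, -0.0], [1.0, -0.001, -0.0], [-0.0, -0.0, -1.0]]
wrist_force: [0.4, -0.2, -2.0]
opening: 0.0272
finger_force: 50.0
```

Call:
arm_command(increments=[[[0, 0, 0.6], [0, 0, 0], 0.1], [[0, 0, 1.2], [0, 0, 0], 0.1], [[0, 0, 1.8], [0, 0, 0], 0.1], [[0, 0, 2.3], [0, 0, 0], 0.1]])

```text
clock: 42.98
ee_pos: [0.6155, 0.1746, 0.2424]
ee_rot: [[0.001, 1.0, 0.001], [1.0, -0.001, -0.0], [-0.0, 0.001, -1.0]]
wrist_force: [0.7, -0.5, 1.3]
opening: 0.0274
finger_force: 50.0
```

```bash
python3 - <<'E'
from h import *
go()
im=read_camera("wrist");s=read_camera("side");so=(w2px("side",(.615,.173,.12))-[38,40]).astype(int)
a=cv2.resize(im[110:260,180:330],None,fx=3,fy=3);b=cv2.resize(s[so[1]:so[1]+75,so[0]:so[0]+75],None,fx=6,fy=6)[:,:350]
cv2.imwrite("pics/ws10.png",np.hstack([a,b])[:,:,::-1])
E
```

```text
clk 42.98 pos [0.6155 0.1746 0.2424] F [ 0.7144 -0.4758  1.2816] open 0.0274 turn [ 0.0008  0.0001 -0.001 ]
```

View pics/ws10.png

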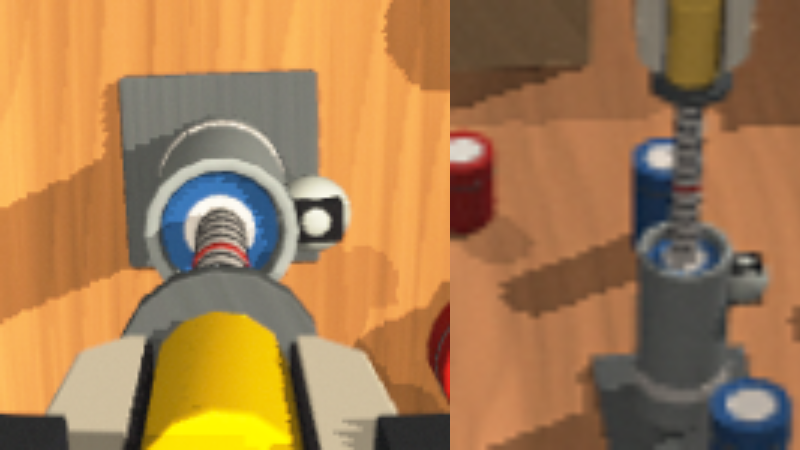

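The rod tip is on the blue's top (crop ~(222,215)), just inside the left tube. I press on to the bottom.

Call:
arm_command(increments=[[[0, 0, 0.4], [0, 0, 0], 0.1], [[0, 0, 0.7], [0, 0, 0], 0.1], [[0, 0, 0.9], [0, 0, 0], 0.1], [[0, 0, 0.9], [0, 0, 0], 0.1], [[0, 0, 0.9], [0, 0, 0], 0.1]])

```text
clock: 43.5
ee_pos: [0.6159, 0.1749, 0.237]
ee_rot: [[0.001, 1.0, 0.004], [1.0, -0.001, 0.001], [0.001, 0.004, -1.0]]
wrist_force: [-5.1, -1.6, 20.9]
opening: 0.0275
finger_force: 50.1
```

Home at the expected height with about 20 N. I hold, then move to the middle.

Call:
arm_command(increments=[[[0, 0, -0.1], [0, 0, 0], 0.1], [[0, 0, -0.1], [0, 0, 0], 0.1], [[0, 0, -0.1], [0, 0, 0], 0.1], [[0, 0, -0.1], [0, 0, 0], 0.1]])

```text
clock: 43.83
ee_pos: [0.6156, 0.1748, 0.2371]
ee_rot: [[0.001, 1.0, 0.002], [1.0, -0.001, 0.001], [0.001, 0.002, -1.0]]
wrist_force: [-3.8, -0.7, 15.1]
opening: 0.0274
finger_force: 50.0
```

Call:
arm_command(increments=[[[0, 0, -3], [0, 0, 0], 0.1], [[0, 0, -7], [0, 0, 0], 0.1], [[0, 0, -11], [0, 0, 0], 0.1], [[-18, 0.9, -11], [0, 0, 0], 0.1], [[-18, 0.9, -11], [0, 0, 0], 0.1], [[-18, 0.9, -11], [0, 0, 0], 0.1], [[-18, 0.9, -11], [0, 0, 0], 0.1], [[-18, 0.9, -11], [0, 0, 0], 0.1], [[-18, 0.9, -11], [0, 0, 0], 0.1], [[-18, 0.9, -11], [0, 0, 0], 0.1]])

```text
clock: 44.67
ee_pos: [0.6241, -0.0055, 0.3446]
ee_rot: [[0.002, 1.0, -0.0], [1.0, -0.002, 0.0], [0.0, -0.0, -1.0]]
wrist_force: [0.1, 0.9, -1.3]
opening: 0.0276
finger_force: 50.0
```

```bash
python3 - <<'E'
from h import *
go((.6246,-.0065,.30))
E
```

```text
clk 44.67 pos [ 0.6241 -0.0055  0.3446] F [ 0.0996  0.9345 -1.3362] open 0.0276 turn [-0.0003 -0.0005 -0.0023]
 to (0.6246, -0.0065, 0.3) -> [-0.1   0.05  4.46]
```

Call:
arm_command(increments=[[[-0.05, 0, 3], [0, 0, 0], 0.1], [[-0.05, 0, 5], [0, 0, 0], 0.1], [[-0.05, 0, 5.8], [0, 0, 0], 0.1], [[-0.05, 0, 6.5], [0, 0, 0], 0.1], [[-0.05, 0, 7.2], [0, 0, 0], 0.1], [[-0.05, 0, 7.9], [0, 0, 0], 0.1], [[-0.05, 0, 8.6], [0, 0, 0], 0.1], [[-0.05, 0, 9.3], [0, 0, 0], 0.1], [[-0.05, 0, 9.8], [0, 0, 0], 0.1], [[-0.05, 0, 9.8], [0, 0, 0], 0.1]])

```text
clock: 45.5
ee_pos: [0.6236, -0.0059, 0.2456]
ee_rot: [[0.001, 1.0, -0.002], [1.0, -0.001, 0.0], [0.0, -0.002, -1.0]]
wrist_force: [-0.8, 0.2, -2.0]
opening: 0.0275
finger_force: 50.0
```

Call:
arm_command(increments=[[[0, 0, 0.3], [0, 0, 0], 0.1], [[0, 0, 0.5], [0, 0, 0], 0.1], [[0, 0, 0.6], [0, 0, 0], 0.1], [[0, 0, 0.6], [0, 0, 0], 0.1], [[0, 0, 0.6], [0, 0, 0], 0.1]])

```text
clock: 45.92
ee_pos: [0.6244, -0.006, 0.2431]
ee_rot: [[0.001, 1.0, 0.002], [1.0, -0.001, -0.0], [-0.0, 0.002, -1.0]]
wrist_force: [-3.8, 0.1, 15.8]
opening: 0.0273
finger_force: 50.0
```

Home in the middle with about 16 N. I hold, then move to the right.

Call:
arm_command(increments=[[[0, 0, 0], [0, 0, 0], 0.1], [[0, 0, 0], [0, 0, 0], 0.1], [[0, 0, 0], [0, 0, 0], 0.1], [[0, 0, 0], [0, 0, 0], 0.1]])

```text
clock: 46.25
ee_pos: [0.6244, -0.006, 0.2431]
ee_rot: [[0.001, 1.0, 0.002], [1.0, -0.001, -0.0], [-0.0, 0.002, -1.0]]
wrist_force: [-3.9, 0.4, 13.7]
opening: 0.0275
finger_force: 50.0
```

Call:
arm_command(increments=[[[0, 0, -3], [0, 0, 0], 0.1], [[0, 0, -7], [0, 0, 0], 0.1], [[0, 0, -11], [0, 0, 0], 0.1], [[-14.8, -0.3, -11], [0, 0, 0], 0.1], [[-14.8, -0.3, -11], [0, 0, 0], 0.1], [[-14.8, -0.3, -11], [0, 0, 0], 0.1], [[-14.8, -0.3, -11], [0, 0, 0], 0.1], [[-14.8, -0.3, -11], [0, 0, 0], 0.1], [[-14.8, -0.3, -11], [0, 0, 0], 0.1], [[-14.8, -0.3, -11], [0, 0, 0], 0.1]])

```text
clock: 47.08
ee_pos: [0.6209, -0.1532, 0.3508]
ee_rot: [[0.001, 1.0, -0.0], [1.0, -0.001, 0.0], [0.0, -0.0, -1.0]]
wrist_force: [0.8, 0.4, -1.3]
opening: 0.0273
finger_force: 50.0
```

```bash
python3 - <<'E'
from h import *
go((.6207,-.1545,.30))
E
```

```text
clk 47.08 pos [ 0.6209 -0.1532  0.3508] F [ 0.7664  0.4024 -1.2603] open 0.0273 turn [-0.0002 -0.0003 -0.0009]
 to (0.6207, -0.1545, 0.3) -> [-0.13 -0.02  5.08]
```

Call:
arm_command(increments=[[[-0.1, 0, 2.5], [0, 0, 0], 0.1], [[-0.1, 0, 3.8], [0, 0, 0], 0.1], [[-0.1, 0, 4.5], [0, 0, 0], 0.1], [[-0.1, 0, 5.3], [0, 0, 0], 0.1], [[-0.1, 0, 6.1], [0, 0, 0], 0.1], [[-0.1, 0, 7], [0, 0, 0], 0.1], [[-0.1, 0, 8], [0, 0, 0], 0.1], [[-0.1, 0, 9], [0, 0, 0], 0.1], [[-0.1, 0, 10], [0, 0, 0], 0.1], [[-0.1, 0, 10.7], [0, 0, 0], 0.1]])

```text
clock: 47.92
ee_pos: [0.6208, -0.1546, 0.2425]
ee_rot: [[0.001, 1.0, -0.001], [1.0, -0.001, 0.001], [0.001, -0.001, -1.0]]
wrist_force: [-0.6, 1.0, 0.4]
opening: 0.0272
finger_force: 50.0
```

Call:
arm_command(increments=[[[0, 0, 0], [0, 0, 0], 0.1], [[0, 0, 0], [0, 0, 0], 0.1]])

```text
clock: 48.08
ee_pos: [0.6209, -0.1549, 0.2434]
ee_rot: [[0.001, 1.0, -0.001], [1.0, -0.001, 0.0], [0.0, -0.001, -1.0]]
wrist_force: [-0.2, -0.0, -1.6]
opening: 0.0276
finger_force: 50.0
```

Call:
arm_command(increments=[[[0, 0, 0.3], [0, 0, 0], 0.1], [[0, 0, 0.5], [0, 0, 0], 0.1], [[0, 0, 0.6], [0, 0, 0], 0.1], [[0, 0, 0.6], [0, 0, 0], 0.1], [[0, 0, 0.6], [0, 0, 0], 0.1]])

```text
clock: 48.5
ee_pos: [0.6217, -0.1552, 0.2405]
ee_rot: [[0.001, 1.0, 0.004], [1.0, -0.001, -0.001], [-0.001, 0.004, -1.0]]
wrist_force: [-2.7, -0.4, 13.3]
opening: 0.0273
finger_force: 50.0
```

The gold is home at the expected height with 13 N. I hold, lift, and go to the holder.

Call:
arm_command(increments=[[[0, 0, 0.05], [0, 0, 0], 0.1], [[0, 0, 0.05], [0, 0, 0], 0.1], [[0, 0, 0.05], [0, 0, 0], 0.1], [[0, 0, 0.05], [0, 0, 0], 0.1]])

```text
clock: 48.83
ee_pos: [0.6218, -0.1552, 0.2404]
ee_rot: [[0.001, 1.0, 0.004], [1.0, -0.001, -0.002], [-0.002, 0.004, -1.0]]
wrist_force: [-4.1, 0.9, 15.9]
opening: 0.0275
finger_force: 50.0
```

Call:
arm_command(increments=[[[0, 0, -2], [0, 0, 0], 0.1], [[0, 0, -4], [0, 0, 0], 0.1], [[-17.8, -10.9, -4], [0, 0, 0], 0.1], [[-17.8, -10.9, -4], [0, 0, 0], 0.1], [[-17.8, -10.9, -4], [0, 0, 0], 0.1], [[-17.8, -10.9, -4], [0, 0, 0], 0.1], [[-17.8, -10.9, -4], [0, 0, 0], 0.1], [[-17.8, -10.9, -4], [0, 0, 0], 0.1], [[-17.8, -10.9, -4], [0, 0, 0], 0.1], [[-17.8, -10.9, -4], [0, 0, 0], 0.1]])

```text
clock: 49.67
ee_pos: [0.5119, -0.3327, 0.2775]
ee_rot: [[0.002, 1.0, 0.0], [1.0, -0.002, 0.0], [0.0, 0.0, -1.0]]
wrist_force: [0.4, 0.1, -0.9]
opening: 0.0277
finger_force: 50.0
```

Call:
arm_command(increments=[[[0, 0, 0], [0, 0, 0], 0.1], [[0, 0, 0], [0, 0, 0], 0.1], [[0, 0, 0], [0, 0, 0], 0.1]])

```text
clock: 49.92
ee_pos: [0.5123, -0.3319, 0.2774]
ee_rot: [[-0.001, 1.0, 0.0], [1.0, 0.001, -0.0], [-0.0, 0.0, -1.0]]
wrist_force: [0.7, 0.6, -1.6]
opening: 0.0275
finger_force: 50.0
```

```bash
python3 - <<'E'
from h import *
go((.5125,-.3333,.195),(.5125,-.3333,.139))
E
```

```text
clk 49.92 pos [ 0.5123 -0.3319  0.2774] F [ 0.6767  0.5694 -1.6229] open 0.0275 turn [0.     0.     0.0005]
 to (0.5125, -0.3333, 0.195) -> [-0.14  0.02  8.24]
 to (0.5125, -0.3333, 0.139) -> [-0.14  0.02 13.84]
```

Call:
arm_command(increments=[[[-0.12, 0, 3], [0, 0, 0], 0.1], [[-0.12, 0, 5.5], [0, 0, 0], 0.1], [[-0.12, 0, 7], [0, 0, 0], 0.1], [[-0.12, 0, 7.7], [0, 0, 0], 0.1], [[-0.12, 0, 8.3], [0, 0, 0], 0.1], [[-0.12, 0, 8.5], [0, 0, 0], 0.1], [[-0.12, 0, 8.5], [0, 0, 0], 0.1]])

```text
clock: 50.5
ee_pos: [0.512, -0.3338, 0.1928]
ee_rot: [[0.001, 1.0, 0.0], [1.0, -0.001, -0.0], [-0.0, 0.0, -1.0]]
wrist_force: [0.6, 0.9, -2.4]
opening: 0.0273
finger_force: 50.0
```

It's in the hole with no resistance. I lower, release, and rise.

Call:
arm_command(increments=[[[0, 0, 2], [0, 0, 0], 0.1], [[0, 0, 3.5], [0, 0, 0], 0.1], [[0, 0, 4.8], [0, 0, 0], 0.1], [[0, 0, 5.3], [0, 0, 0], 0.1], [[0, 0, 5.4], [0, 0, 0], 0.1], [[0, 0, 5.4], [0, 0, 0], 0.1]])

```text
clock: 51.0
ee_pos: [0.5119, -0.3339, 0.139]
ee_rot: [[0.001, 1.0, 0.0], [1.0, -0.001, 0.0], [0.0, 0.0, -1.0]]
wrist_force: [-0.4, 1.7, -3.0]
opening: 0.0275
finger_force: 50.0
```

Call:
arm_command(increments=[[[0, 0, 0], [0, 0, 0], 0.6], [[0, 0, 0], [0, 0, 0], 0.6], [[0, 0, 0], [0, 0, 0], 0.6], [[0, 0, 0], [0, 0, 0], 0.6], [[0, 0, 0], [0, 0, 0], 0.6], [[0, 0, -3], [0, 0, 0], 0.6], [[0, 0, -7], [0, 0, 0], 0.6], [[0, 0, -11], [0, 0, 0], 0.6], [[0, 0, -15], [0, 0, 0], 0.6], [[0, 0, -15], [0, 0, 0], 0.6]])

```text
clock: 51.83
ee_pos: [0.5137, -0.3354, 0.297]
ee_rot: [[0.001, 1.0, 0.01], [1.0, -0.001, -0.007], [-0.007, 0.01, -1.0]]
wrist_force: [0.6, -0.5, 0.8]
opening: 0.0561
finger_force: 0.0
```

Call:
arm_command(increments=[[[0, 0, 0], [0, 0, 0], 0.6], [[0, 0, 0], [0, 0, 0], 0.6], [[0, 0, 0], [0, 0, 0], 0.6], [[0, 0, 0], [0, 0, 0], 0.6]])

```text
clock: 52.17
ee_pos: [0.5113, -0.3337, 0.2868]
ee_rot: [[0.001, 1.0, -0.002], [1.0, -0.001, 0.002], [0.002, -0.002, -1.0]]
wrist_force: [-0.1, 0.3, 0.1]
opening: 0.0558
finger_force: 0.0
```

```bash
python3 - <<'E'
from h import *
go()
s=read_camera("side");cv2.imwrite("pics/end.png",cv2.resize(s[100:330,160:360],None,fx=2.6,fy=2.6)[:,:,::-1])
E
```

```text
clk 52.17 pos [ 0.5113 -0.3337  0.2868] F [-0.0735  0.2582  0.0838] open 0.0558 turn [-0.0021 -0.0016 -0.001 ]
```

View pics/end.png

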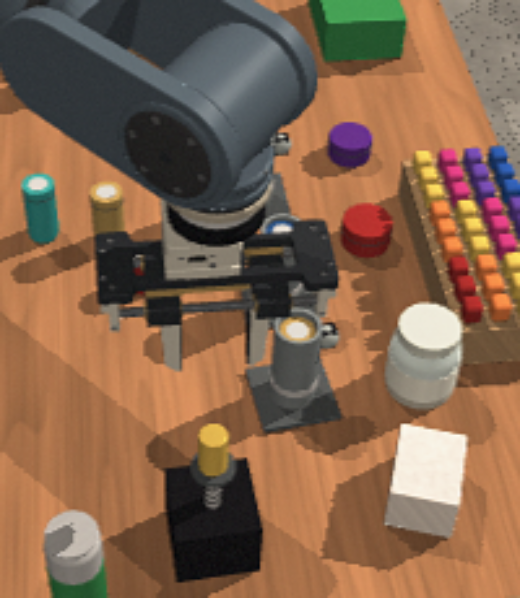

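The rod stands in its holder at (213,470), and the gold is seated in the right tube at (298,328). The middle blue is visible at (283,228). I hand in.

```bash
python3 -c "
from rig import sign_off
print(sign_off())"
```

```text
the job is handed in; nothing more can be done
None
```

The job is handed in, though no verdict came back: I sounded all three tubes (about 79, 73 and 94 mm deep), loaded blue, blue and gold from left to right, rammed each home with 13 to 21 N and stood the rod back in its holder.

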